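# Refit the roller in the butter mill

### The arm

A 6-joint arm with a two-finger parallel gripper is mounted at the origin on the work surface. World frame = base frame: x ahead of the robot, y to its left, z up, the work surface at z = 0. Lengths are in mm, angles in rad, forces in N, time in s.
With the tool pointing down it reaches from about 325 to 900 mm from the base axis. Payload 6.1 kg.
Tool frame: the origin (TCP) lies at the very end of the fingers, on their centre line; the grasp point (between the pads) lies manip.grip_depth behind it (manip.grip_depth is the distance from the TCP to the grasp point, in mm); z points along the fingers, x is the direction in which the jaws open and shut, and the axes are right-handed (so a half turn about z gives the same grasp; the last joint's range is limited). The gripper opens to 87 mm and grips with 3 to 60 N. Pads are 19 mm wide; open, the fingers measure 117 mm over their backs; the gripper's body (75 mm by 190 mm) begins 51 mm behind the grasp point.
Start: joints at [1.12, 0.22, 1.526, -0, 1.395, -0.126], TCP at [199.448, 592.314, 222.538] pointing down, gripper open.
Joint ranges: [-2.98, 2.98], [-0.91, 2.08], [0.09, 2.57], [-1.24, 4.39], [0.2, 2.65], [-2.68, 2.68]. Speed limits (rad/s): [2.57, 2.57, 3.01, 3.14, 3.14, 3.14].

### API

Orientations are given as a rotation vector (axis times angle).
In Python, from bench import manip gives the robot as it stands.
- The arm moves only by the tool step_arm, never from a script. Its argument "moves" is a list of rows, each an object with "slide": the shift along the tool's x, y, z in m, a list of three; "twist": the turn about the tool's z in degrees. In form: [{"slide": [x, y, z], "twist": twist}, ...]. A call has 1 to 5 rows; each row shifts and turns the commanded pose from where the row before left it, along the tool's axes as they then stand; what a row does not reach is not made up. A row lasts 1/12 s, in which the tool goes at most 41.7 mm and 7.16 degrees, less where a joint would pass 70% of its speed; a pose out of reach is approached as far as the arm can. A call is refused whole if a number of a shift passes 0.0417 or a number of a turn 7.16, either way. A call with a gripper value outside its range is refused whole. "jaw" is the closure, from -1 (fully open) to 1 (shut), set as the call begins (left out, the last holds). The fingers move at their own pace and stop on an object; the grip force is fixed at half the most. Time passes only in rows, so rows that do not move let the fingers close. It gives the time, the measured TCP pose, the force and the opening at its end, in the units of the state.
- manip.observe(): the state, without advancing time (a new reading comes with each control period).
- manip.read_camera(name): name is "scene" or "top" or "wrist"; returns a dict with "frame" (420x560x3 uint8, red, green, blue), "fx", "fy", "cx", "cy" (pixels), "view" (4x4, takes a point from world to camera coordinates); the wrist camera has in their place "hand_eye" (4x4, takes a point from camera to tool coordinates, whose origin is the TCP and whose axes are the tool frame's). Camera axes: x right, y up, looking along -z (the intrinsics and any distortion apply to the point x, -y, -z); pixel columns grow to the right and rows downward; lengths in mm; the calibration is good to about 2 mm. A picture is of the moment at which its call begins: read the wrist's pose just before it. There is no depth.
- manip.job_done(): hands the job in, once; it reports no verdict.
The state is a dict: "t": time; "joint_pos": joint angles; "qvel": joint speeds; "joint_torque": joint torques, N m; "eef_pos": TCP position; "eef_rot": TCP orientation; "contact_force": force on the tool from outside, world axes, zero at the start; "moment": the same for the moment, N m; "opening": opening from 0.0 (shut) to 1.0 (fully open).
Only numpy, scipy, OpenCV 4.12 (cv2) and the standard library are available. Lean on these libraries where they do the work, as an engineer would, in place of code of your own. Each camera call takes 0.05 s, during which the arm holds its last target.

### The job

A tall lidded jar has been left standing in the mill, where the roller belongs: stand it upright on the cork round in the tray and let go. Then take the washed roller from the draining rack and lower it gently under the hopper into the mill's two open slots, until both axle ends rest fully home at the bottom of the slots, and let go. Leave the two squat jars, the bottle and the spatula where they are.

Things in the scene. Friction and masses are not known exactly. Their poses are not given: they have to be found in the camera images.
- mill: Blue painted steel roller mill, fixed, upright; origin on the table below the slots' line, open front facing its -x. Base plate 8 mm thick, x = -60 to 130, y = +-100 mm. Two cheek plates, 60 mm in x, 10 mm thick, 122 mm high, at y = +-75 mm (inner faces +-70 mm), each with an open slot in its top. Behind: two posts at x = 112 mm and a sheet chute (x = 82 to 102, y = +-45 mm).
- mill_seat (a point): Where the centre of the roller lies when seated: midway between the slots, 95 mm above the table, 6 mm above the slots' bottoms. Axes as the mill's: x to its back, y along the seated roller, z up.
- slot_l (a point): Centre of the flat bottom of the slot in the cheek at the mill's +y, 89 mm above the table. The slot is 15 mm wide (in x); its mouth, in the cheek's top, flares at 45 degrees to 35 mm wide over the top 10 mm.
- slot_r (a point): The like point of the slot at the mill's -y; same size.
- hopper_lip (a point): Middle of the lower front edge of the mill's box hopper, 225 mm above the table and 22 mm behind the slots' line. The hopper reaches 113 mm back, 95 mm up and 62 mm to either side of this point, so a tool that works on the slots' line must lean back towards the mill's -x, some 30 to 45 degrees from vertical.
- roller_mid (a point): Centre of the loose steel roller (about 0.45 kg). Its axis is its own x. The drum is 40 mm in diameter and 124 mm long; a 12 mm diameter axle runs through it, 190 mm over all, the same at both ends. It starts lying level in the rack's V supports, its axis 70 mm above the table.
- roller_a (a point): Point on the roller's axis, 75 mm from its centre towards its +x, where the axle lies in a slot when seated (either end may go in either slot).
- roller_b (a point): The like point 75 mm from the centre towards the roller's -x.
- rack: Fixed wooden draining rack: board 210 x 90 x 12 mm, origin at the centre of its underside on the table, its x along the roller. Two V supports, each 10 mm thick, at x = +-78 mm, 48 mm wide, tops 80 mm above the table, carry the axle; the drum between them is free all round.
- tall_mid (a point): Centre of the tall clay jar with flat wooden lid: 48 mm in diameter, 96 mm tall, about 0.22 kg, half-way up. It starts upright on the mill's base plate (underside 8 mm above the table) between the cheeks, in the roller's way.
- cork_top (a point): Centre of the top of the fixed cork round, 66 mm in diameter, 3 mm thick, lying in the tray: the jar's place. Its top is 9 mm above the table. It takes one of three places in a row 80 mm apart along the tray; the squat jars stand on the others.
- tray: Fixed dark wooden tray 270 (x) x 110 (y) mm with walls 24 mm high and 6 mm thick, floor 6 mm; origin at the centre of its underside on the table. Places at x = -80, 0 and 80 mm.
- squat1_mid (a point): Centre of a squat clay jar in the tray, 48 mm in diameter, 50 mm tall: leave it.
- squat2_mid (a point): Centre of the other squat clay jar, the same size: leave it.
- bottle_mid (a point): Centre of a white bottle 42 mm in diameter and 110 mm tall, standing near a front corner of the mill: leave it.
- spatula: Wooden-handled spatula, 200 mm long and lower than 30 mm, lying on the table in front of the mill: leave it.
Not all that is in view belongs to the job. Leave any pink or purple look-alike of the part that bears roller_mid alone.

How it is judged (in metres and radians):
On the way, in this order (a step that is already met when the one before it is completed fails the run):
1. the tall jar stands upright on the cork round, let go (z of tall_mid in the frame of cork_top between 0.044 and 0.052 m and horizontal distance between tall_mid and cork_top below 0.018 m and angle between tall_mid's own z axis and vertical below 0.1 rad and linear speed of tall below 0.03 m/s and contact force between the fingers and tall below 0.3 N), for 0.2 s.
2. both axle ends lie at the bottom of their slots, let go (x of roller_a in the frame of mill_seat between -0.003 and 0.003 m and z of roller_a in the frame of mill_seat between -0.003 and 0.0025 m and x of roller_b in the frame of mill_seat between -0.003 and 0.003 m and z of roller_b in the frame of mill_seat between -0.003 and 0.0025 m and distance between roller_mid and mill_seat below 0.012 m and linear speed of roller below 0.03 m/s and contact force between the fingers and roller below 0.3 N), for 0.2 s.
At the end, for the whole second after the job is handed in: The tall jar stands upright (within 6 degrees) and at rest on the cork round, its centre within 18 mm of the round's; the roller is at rest in the mill, each axle end within 3 mm of its seat fore and aft and no more than 2.5 mm above its slot's bottom, its centre within 12 mm of the middle (z of tall_mid in the frame of cork_top between 0.044 and 0.052 m and horizontal distance between tall_mid and cork_top below 0.018 m and angle between tall_mid's own z axis and vertical below 0.1 rad and linear speed of each of tall, roller below 0.03 m/s and x of roller_a in the frame of mill_seat between -0.003 and 0.003 m and z of roller_a in the frame of mill_seat between -0.003 and 0.0025 m and x of roller_b in the frame of mill_seat between -0.003 and 0.003 m and z of roller_b in the frame of mill_seat between -0.003 and 0.0025 m and distance between roller_mid and mill_seat below 0.012 m); the robot touches nothing.
It fails at once if a squat jar, the bottle or the spatula is moved by more than 25 mm (distance of any of squat1_mid, squat2_mid, bottle_mid, spatula from where it was at the start of the episode above 0.025 m).
It fails at once if a squat jar or the bottle is tipped over (angle between any of squat1_mid, squat2_mid, bottle_mid's own z axis and vertical above 0.5 rad).
It fails at once if the roller is dropped or thrown into the slots (faster than 0.4 m/s within 60 mm of its seat) (distance between roller_mid and mill_seat below 0.06 m and linear speed of roller above 0.4 m/s).
It fails at once if the tall jar is knocked over (angle between tall_mid's own z axis and vertical above 1.2 rad).
It also fails if it takes over 61 s, if anything falls off the work surface, if the arm or the gripper's body presses on something with over 40 N, if the wrist force passes 120 N, or if a joint passes its speed limit or range.

## Working session

There is one attempt and no reset: what is moved stays moved. The work goes in short steps, Python scripts to look and compute and a tool call to move; the robot and the scene stay as the last step left them, time stands still between calls to the robot, and variables do not carry over. Pictures are saved under pics/ and viewed, and the job is handed in when it is done.

Besides the shell and the picture viewer there is one more tool, called by a JSON object that holds its "name" and its "arguments". step_arm: Moves the arm, as the interface text tells. Its arguments: {"type":"object","properties":{"moves":{"type":"array"},"jaw":{"type":"number"}},"required":["moves"]}

```bash
ls -la; mkdir -p pics
python3 - <<'E'
from bench import manip
import cv2, numpy as np
print(manip.observe()); print(manip.grip_depth)
for n in ("scene","top","wrist"):
    d=manip.read_camera(n)
    cv2.imwrite(f"pics/{n}0.png",d["frame"][:,:,::-1])
    np.savez(f"pics/{n}0.npz",**d)
    print(n,{k:v for k,v in d.items() if k!="frame"})
E
```

```text
total 12
drwxr-xr-x  3 agent agent 4096 Dec  7 08:10 .
drwxr-xr-x 23 root  root  4096 Dec  7 08:10 ..
drwxr-xr-x  2 agent agent 4096 Dec  7 08:10 pics
{'t': 0.0, 'joint_pos': array([ 1.11988082e+00,  2.21203632e-01,  1.52762589e+00, -9.69104212e-06,
        1.39471483e+00, -1.26109092e-01]), 'qvel': array([-1.83636953e-03,  2.40611168e-04, -1.45879083e-04, -2.22914445e-03,
        3.34555052e-04,  7.73699551e-05]), 'joint_torque': array([ 1.29629876e-03, -4.94588363e+01, -3.87393880e+01,  6.99578575e-02,
        5.63841581e-02, -1.49339307e-04]), 'eef_pos': array([199.18780842, 591.74278834, 221.44338116]), 'eef_rot': array([ 2.55063132,  1.8324791 , -0.00268704]), 'contact_force': array([ 0.42148645, -0.25339464, -0.64503509]), 'moment': array([-1.17161179e-02, -6.27409177e-02,  2.13881417e-05]), 'opening': 1.0005651272951437}
18.700000000000003
scene {'fx': 403.69120901780997, 'fy': 403.69120901780997, 'cx': 282.04568980509583, 'cy': 213.18861734065607, 'view': array([[ 8.31475929e-01,  5.55335345e-01, -1.58251195e-02,
        -4.14892567e+02],
       [-4.14468775e-01,  6.39028176e
[... 435 characters left out ...]
282e-01, -1.51982364e-02,  5.66875477e-02,
        -4.32679182e+02],
       [-5.66796775e-02,  9.48422681e-04,  9.98391964e-01,
        -1.36835356e+03],
       [ 0.00000000e+00,  0.00000000e+00,  0.00000000e+00,
         1.00000000e+00]])}
wrist {'fx': 343.5001440313267, 'fy': 343.5001440313267, 'cx': 279.9601334760267, 'cy': 210.017013732297, 'hand_eye': array([[ 9.99999649e-01,  6.15063212e-04,  5.68594154e-04,
        -1.29910327e-01],
       [ 7.39987498e-04, -9.66767801e-01, -2.55654985e-01,
        -6.85772162e+01],
       [ 3.92454544e-04,  2.55655316e-01, -9.66767917e-01,
        -1.62265377e+02],
       [ 0.00000000e+00,  0.00000000e+00,  0.00000000e+00,
         1.00000000e+00]])}
```

View pics/scene0.png

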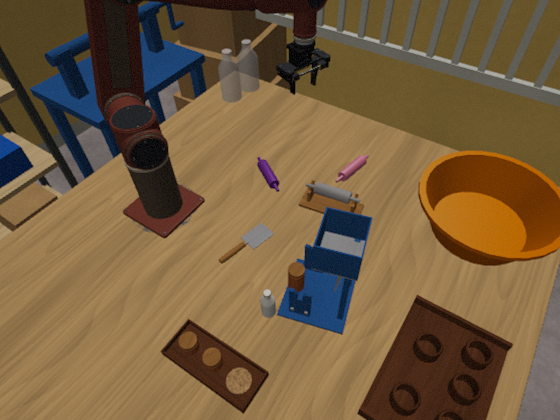

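View pics/top0.png

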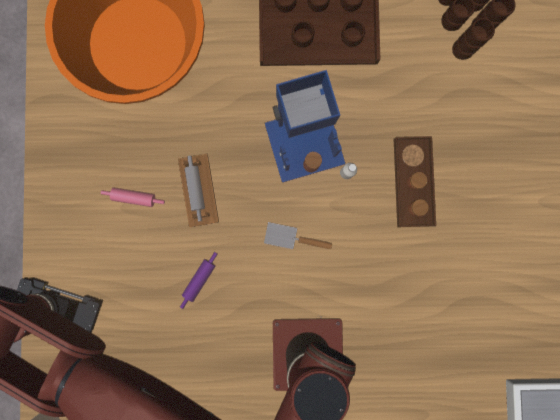

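View pics/wrist0.png

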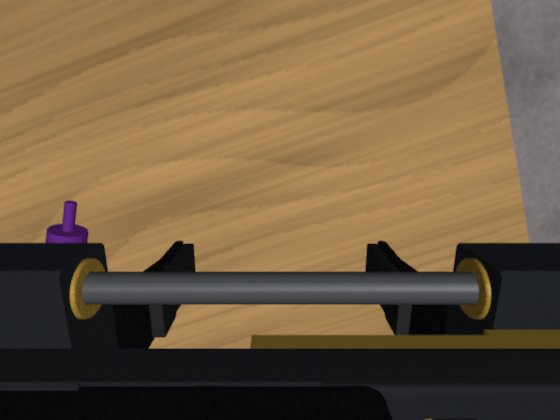

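Candidates: 
- **Roller:** the grey steel roller in the rack at top (195,190). The look-alikes are pink (132,197) and purple (198,280).
- **Tall jar:** brown at top (313,160) between the cheeks. The look-alikes are the squat jars in the tray at (418,180) and (420,208).
- **Cork:** the lighter disc at (413,155).

I choose the steel roller, the jar in the mill and the cork at (413,155), and check each in crops.

Run:
```python
import cv2
a=cv2.imread("pics/top0.png")
def crop(im,x0,y0,x1,y1,s,n):
    c=cv2.resize(im[y0:y1,x0:x1],None,fx=s,fy=s,interpolation=cv2.INTER_CUBIC)
    st=10
    for x in range((x0+st-1)//st*st,x1,st):
        cv2.line(c,(int((x-x0+.5)*s),0),(int((x-x0+.5)*s),6),(255,255,255),1); cv2.putText(c,str(x),(int((x-x0)*s),16),0,.35,(255,255,255),1)
    for y in range((y0+st-1)//st*st,y1,st):
        cv2.line(c,(0,int((y-y0+.5)*s)),(6,int((y-y0+.5)*s)),(255,255,255),1); cv2.putText(c,str(y),(8,int((y-y0+.5)*s)),0,.35,(255,255,255),1)
    cv2.imwrite(n,c)
crop(a,255,65,365,185,5,"pics/c_mill.png")
crop(a,170,145,230,235,6,"pics/c_rack.png")
crop(a,385,130,445,235,5,"pics/c_tray.png")
s=cv2.imread("pics/scene0.png")
crop(s,255,170,385,335,3.6,"pics/c_smill.png")
```

```text
(no output)
```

View pics/c_mill.png

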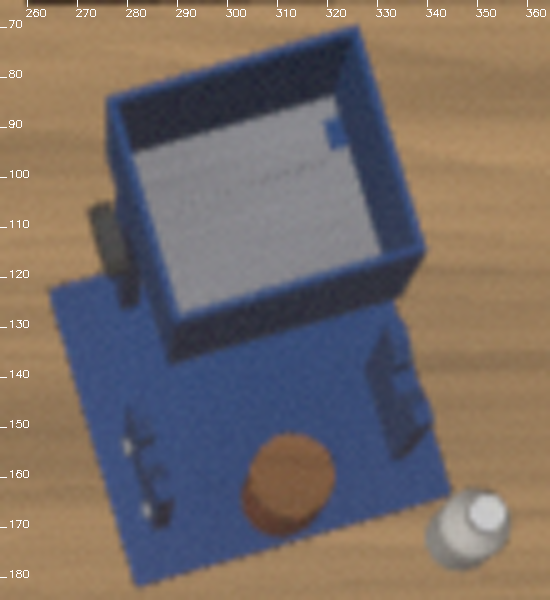

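View pics/c_rack.png

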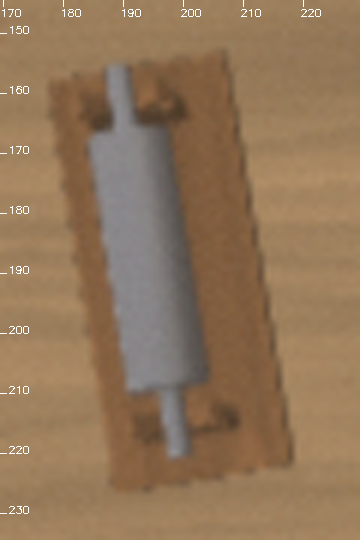

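View pics/c_tray.png

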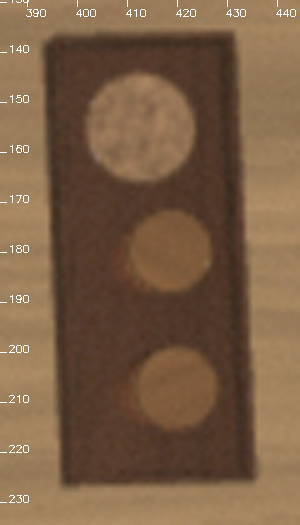

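View pics/c_smill.png

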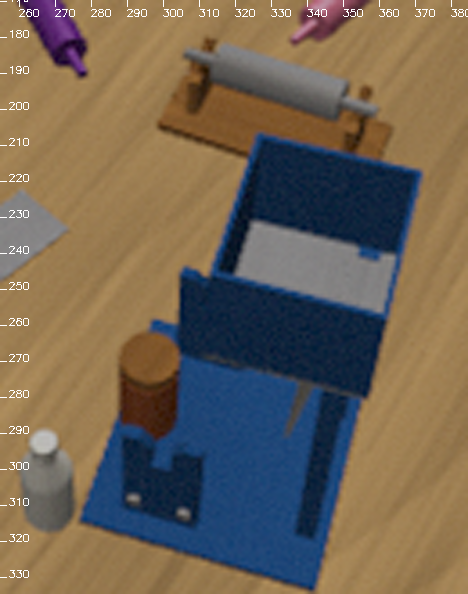

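The top crop shows the jar lid at about (313,159), the mill base corners at about (282,182), (344,163) and (264,122), and the cork at about (411,155). The steel roller runs from (188,155) to (199,221). Next I fit the poses from both cameras.

```bash
cat > h.py <<'E'
import numpy as np, cv2
from scipy.optimize import least_squares
from scipy.spatial.transform import Rotation as R
C={n:dict(np.load(f"pics/{n}0.npz")) for n in ("scene","top")}
def proj(n,P):
    c=C[n]; p=np.atleast_2d(P)@c["view"][:3,:3].T+c["view"][:3,3]
    return np.c_[c["fx"]*p[:,0]/-p[:,2]+c["cx"], c["fy"]*-p[:,1]/-p[:,2]+c["cy"]]
def ray(n,u,v,z):
    c=C[n]; d=np.array([(u-c["cx"])/c["fx"],-(v-c["cy"])/c["fy"],-1.]); Rm=c["view"][:3,:3]
    o=-Rm.T@c["view"][:3,3]; d=Rm.T@d; return o+d*(z-o[2])/d[2]
def fit(obs,x0):
    def tr(q,p): 
        c,s=np.cos(q[2]),np.sin(q[2]); return np.array([q[0]+c*p[0]-s*p[1],q[1]+s*p[0]+c*p[1],p[2]])
    f=lambda q: np.concatenate([(proj(n,tr(q,p))[0]-uv) for n,p,uv in obs])
    r=least_squares(f,x0,loss="soft_l1",x_scale=[10,10,.1]); return r.x, r.fun.reshape(-1,2)
E
python3 - <<'E'
from h import *
t=lambda u,v:(np.array([u/5+255-.5,v/5+65-.5]))
s=lambda u,v:(np.array([u/3.6+255-.5,v/3.6+170-.5]))
obs=[("top",(-60,100,8),t(137,587)),("top",(-60,-100,8),t(450,495)),("top",(130,100,8),t(50,290)),
("top",(22,62,225),t(172,362)),("top",(22,62,320),t(178,318)),("top",(22,-62,320),t(425,248)),("top",(135,62,320),t(108,100)),("top",(135,-62,320),t(357,28)),
("scene",(-60,-100,8),s(82,520)),("scene",(130,-100,8),s(315,590)),("scene",(-60,100,8),s(150,320)),
("scene",(22,62,320),s(260,135)),("scene",(135,62,320),s(420,172)),("scene",(135,-62,320),s(385,315)),("scene",(22,-62,320),s(212,278))]
for sel in ("both","top","scene"):
    o=[x for x in obs if sel in("both",x[0])]
    q,r=fit(o,[500,0,.28]); print(sel,q.round(3)); 
    print(r.round(1).tolist())
# jar
print("jar top", ray("top",*(t(291,476)),104), ray("scene",*s(149,360),104))
# lid colour centre
k=lambda u,v:np.array([u/5+385-.5,v/5+130-.5])
print("cork",ray("top",*k(140,128),9),"scene",ray("scene",238.5,381,9))
print("sq", ray("top",*k(170,251),56),ray("top",*k(175,388),56))
print("tray corners",[ray("top",*k(*c),24).round(0) for c in((43,38),(233,34),(257,480),(62,487))])
g=lambda u,v:np.array([u/6+170-.5,v/6+145-.5])
a,b=ray("top",*g(118,66),70),ray("top",*g(178,457),70); print("roller ends",a,b,(a+b)/2,np.linalg.norm(a-b))
a,b=ray("scene",*s(186,53),70),ray("scene",*s(376,111),70); print("roller ends scene",a,b,(a+b)/2,np.linalg.norm(a-b))
print("bottle",ray("top",348.5,168,60))
E
```

```text
both [ 5.93705e+02 -1.37380e+01  2.75000e-01]
[[0.1, -0.0], [1.0, -0.5], [-0.5, -0.5], [-0.5, 0.6], [-0.5, 1.1], [0.7, 0.1], [-0.3, -0.7], [0.2, -1.1], [-1.2, 0.2], [0.2, 0.2], [0.2, -0.6], [-1.1, -0.6], [0.7, -0.3], [0.7, 1.5], [-1.2, -0.8]]
top [ 5.93232e+02 -1.36410e+01  2.72000e-01]
[[-0.1, 0.0], [1.0, -0.3], [-0.5, -0.4], [-0.5, 0.7], [-0.5, 1.2], [0.7, 0.4], [-0.2, -0.7], [0.4, -0.9]]
scene [ 5.94203e+02 -1.37700e+01  2.79000e-01]
[[-1.0, 0.4], [0.5, 0.2], [0.2, -0.5], [-1.0, -0.5], [0.9, -0.4], [1.0, 1.4], [-0.9, -0.7]]
jar top [559.33329794 -19.31559044 104.        ] [562.4628367  -22.82913904 104.        ]
cork [ 583.74883903 -328.59800391    9.        ] scene [ 587.0958725 -330.0358466    9.       ]
sq [ 503.7611496  -329.42411126   56.        ] [ 424.06852251 -329.69629395   56.        ]
tray corners [array([ 636., -268.,   24.]), array([ 637., -381.,   24.]), array([ 371., -386.,   24.]), array([ 368., -271.,   24.])]
roller ends [582.31594918 333.44449511  70.        ] [394.1154119  305.75729098  70.        ] [488.21568054 319.60089305  70.        ] 190.22624293954757
roller ends scene [396.56409795 304.12087561  70.        ] [581.42077681 335.071414    70.        ] [488.99243738 319.5961448   70.        ] 187.42979364623608
bottle [ 540.47784381 -126.3793054    60.        ]
```

Poses agree between the two cameras to 2–4 mm:

| Item | Position (mm) | Note |
|---|---|---|
| Mill origin | (594, -14) | yaw 15.8° |
| Jar | (561, -21) | mill x ≈ -33 |
| Cork | (585, -329) | |
| Roller centre | (488.5, 319.6) | axis yaw ≈ 8.9° |

The moves only slide and turn about tool z, but the slots need a lean. An out-of-reach pose is only "approached as far as the arm can", so I'll see what the arm does at the edge of its reach, at azimuth about 16°, in free air.

```bash
cat >> h.py <<'E'
def state():
    from bench import manip
    o=manip.observe(); return o
def plan(target,twist,n,o=None,maxtw=7.0):
    """rows (tool-frame slide m, twist deg) in straight line to world target, over n rows"""
    o=o or state(); Rm=R.from_rotvec(o["eef_rot"]); d=(np.array(target)-o["eef_pos"])/n
    left=twist
    for i in range(n):
        sl=Rm.inv().apply(d)/1000; tw=np.clip(left,-maxtw,maxtw); left-=tw
        print(i,sl.round(4).tolist(),round(float(tw),1)); Rm=Rm*R.from_rotvec([0,0,np.radians(tw)])
def rep():
    o=state(); Rm=R.from_rotvec(o["eef_rot"]).as_matrix()
    print("t",round(o["t"],2),"tcp",o["eef_pos"].round(1),"grasp",(o["eef_pos"]-18.7*Rm[:,2]).round(1),"z",Rm[:,2].round(3),"x",Rm[:,0].round(3),"lean",np.degrees(np.arccos(-Rm[2,2])).round(1),"az",np.degrees(np.arctan2(Rm[1,2],Rm[0,2])).round(1),"q",o["joint_pos"].round(3),"F",o["contact_force"].round(1),"open",round(o["opening"],3))
E
python3 -c "
from h import *
rep(); plan((830,235,350),55.6,20)"
```

```text
t 0.15 tcp [199.2 591.9 221.7] grasp [199.2 591.9 240.4] z [-0.001 -0.001 -1.   ] x [ 0.319  0.948 -0.002] lean 0.1 az -117.4 q [ 1.12   0.221  1.527  0.     1.395 -0.126] F [ 0.7 -0.2  0.7] open 0.999
0 [-0.0069, 0.0356, -0.0064] 7.0
1 [-0.0025, 0.0362, -0.0064] 7.0
2 [0.002, 0.0362, -0.0064] 7.0
3 [0.0064, 0.0357, -0.0064] 7.0
4 [0.0107, 0.0346, -0.0064] 7.0
5 [0.0148, 0.0331, -0.0064] 7.0
6 [0.0187, 0.031, -0.0064] 7.0
7 [0.0224, 0.0285, -0.0064] 6.6
8 [0.0255, 0.0258, -0.0064] 0.0
9 [0.0255, 0.0258, -0.0064] 0.0
10 [0.0255, 0.0258, -0.0064] 0.0
11 [0.0255, 0.0258, -0.0064] 0.0
12 [0.0255, 0.0258, -0.0064] 0.0
13 [0.0255, 0.0258, -0.0064] 0.0
14 [0.0255, 0.0258, -0.0064] 0.0
15 [0.0255, 0.0258, -0.0064] 0.0
16 [0.0255, 0.0258, -0.0064] 0.0
17 [0.0255, 0.0258, -0.0064] 0.0
18 [0.0255, 0.0258, -0.0064] 0.0
19 [0.0255, 0.0258, -0.0064] 0.0
```

{"name": "step_arm", "arguments": {"moves": [{"slide": [-0.007,0.0355,-0.0065],"twist": 7},{"slide": [-0.0025,0.036,-0.0065],"twist": 7},{"slide": [0.002,0.036,-0.0065],"twist": 7},{"slide": [0.0065,0.0355,-0.0065],"twist": 7},{"slide": [0.0105,0.0345,-0.0065],"twist": 7}], "jaw": -1}}

```text
t: 0.57
eef_pos: [357.5, 502.3, 255.0]
eef_rot: [2.987, 0.973, -0.001]
contact_force: [-0.4, 0.8, -0.3]
opening: 0.997
```

{"name": "step_arm", "arguments": {"moves": [{"slide": [0.015,0.033,-0.0065],"twist": 7},{"slide": [0.0185,0.031,-0.0065],"twist": 7},{"slide": [0.0225,0.0285,-0.0065],"twist": 6.6},{"slide": [0.0255,0.026,-0.0065],"twist": 0},{"slide": [0.0255,0.026,-0.0065],"twist": 0}]}}

```text
t: 0.98
eef_pos: [515.6, 412.6, 287.5]
eef_rot: [3.112, 0.431, -0.001]
contact_force: [1.0, 0.2, 0.4]
opening: 1.003
```

{"name": "step_arm", "arguments": {"moves": [{"slide": [0.0255,0.026,-0.0065],"twist": 0},{"slide": [0.0255,0.026,-0.0065],"twist": 0},{"slide": [0.0255,0.026,-0.0065],"twist": 0},{"slide": [0.0255,0.026,-0.0065],"twist": 0},{"slide": [0.0255,0.026,-0.0065],"twist": 0}]}}

```text
t: 1.4
eef_pos: [673.6, 322.2, 319.8]
eef_rot: [3.112, 0.431, -0.001]
contact_force: [0.2, 1.1, 1.0]
opening: 0.999
```

{"name": "step_arm", "arguments": {"moves": [{"slide": [0.0255,0.026,-0.0065],"twist": 0},{"slide": [0.0255,0.026,-0.0065],"twist": 0},{"slide": [0.0255,0.026,-0.0065],"twist": 0},{"slide": [0.0255,0.026,-0.0065],"twist": 0},{"slide": [0.0255,0.026,-0.0065],"twist": 0}]}}

```text
t: 1.82
eef_pos: [827.2, 234.1, 351.6]
eef_rot: [3.112, 0.43, -0.0]
contact_force: [1.8, 0.4, 0.6]
opening: 1.001
```

```bash
python3 -c "
from h import *
rep()"
```

```text
t 1.82 tcp [827.2 234.1 351.6] grasp [827.2 234.1 370.3] z [-0. -0. -1.] x [ 0.963  0.271 -0.   ] lean 0.0 az -101.6 q [ 0.184  0.892  0.355 -0.     1.895 -0.09 ] F [1.8 0.4 0.6] open 1.001
```

{"name": "step_arm", "arguments": {"moves": [{"slide": [0.005,-0.04,0],"twist": 0},{"slide": [0.005,-0.038,0],"twist": 0},{"slide": [0.02,0,0],"twist": 0},{"slide": [0.02,0,0],"twist": 0},{"slide": [0.02,0,0],"twist": 0}]}}

```text
t: 2.23
eef_pos: [839.8, 318.8, 330.7]
eef_rot: [-3.106, -0.432, -0.037]
contact_force: [0.1, -0.2, -0.3]
opening: 0.997
```

```bash
python3 -c "
from h import *
rep()"
```

```text
t 2.23 tcp [839.8 318.8 330.7] grasp [839.4 318.6 349.4] z [ 0.023  0.009 -1.   ] x [0.962 0.273 0.024] lean 1.4 az 21.9 q [ 2.740e-01  1.075e+00  9.300e-02  3.000e-03  1.949e+00 -1.000e-03] F [ 0.1 -0.2 -0.3] open 0.997
```

The arm is at its reach limit (joint 3 at 0.09), and the tool has started to lean outward by 1.4°. I'll keep pushing out and up to see whether the lean grows and stays.

{"name": "step_arm", "arguments": {"moves": [{"slide": [0.03,0,0],"twist": 0},{"slide": [0.03,0,0],"twist": 0},{"slide": [0.03,0,0],"twist": 0}]}}

```text
t: 2.48
eef_pos: [870.6, 320.0, 320.1]
eef_rot: [-3.089, -0.426, -0.145]
contact_force: [0.2, -0.6, 0.9]
opening: 0.999
```

```bash
python3 -c "
from h import *
rep()"
```

```text
t 2.48 tcp [870.6 320.  320.1] grasp [869.  319.4 338.7] z [ 0.089  0.033 -0.995] x [0.958 0.269 0.095] lean 5.5 az 20.1 q [ 0.264  1.092  0.088  0.008  1.867 -0.007] F [ 0.2 -0.6  0.9] open 0.999
```

{"name": "step_arm", "arguments": {"moves": [{"slide": [0.038,0.003,0.004],"twist": 0},{"slide": [0.038,0.003,0.004],"twist": 0},{"slide": [0.038,0.003,0.006],"twist": 0},{"slide": [0.038,0.003,0.006],"twist": 0}]}}

```text
t: 2.82
eef_pos: [924.3, 315.6, 282.5]
eef_rot: [-3.059, -0.422, -0.295]
contact_force: [0.6, -0.3, 0.1]
opening: 0.997
```

```bash
python3 -c "
from h import *
rep()"
```

```text
t 2.82 tcp [924.3 315.6 282.5] grasp [920.9 314.3 300.9] z [ 0.182  0.065 -0.981] x [0.945 0.264 0.193] lean 11.1 az 19.6 q [ 0.242  1.139  0.088  0.02   1.721 -0.027] F [ 0.6 -0.3  0.1] open 0.997
```

{"name": "step_arm", "arguments": {"moves": [{"slide": [0.02,0.03,-0.02],"twist": 0},{"slide": [0.02,0.03,-0.02],"twist": 0},{"slide": [0.03,0.02,-0.015],"twist": 0},{"slide": [0.038,0.0,-0.01],"twist": 0},{"slide": [0.038,0.0,-0.01],"twist": 0}]}}

```text
t: 3.23
eef_pos: [961.5, 242.3, 346.3]
eef_rot: [-3.028, -0.412, -0.457]
contact_force: [-0.1, 0.9, -0.7]
opening: 1.0
```

```bash
python3 -c "
from h import *
rep()"
```

```text
t 3.23 tcp [961.5 242.3 346.3] grasp [956.2 240.6 364.2] z [ 0.283  0.09  -0.955] x [0.921 0.254 0.296] lean 17.3 az 17.7 q [ 0.151  1.078  0.088  0.047  1.678 -0.107] F [-0.1  0.9 -0.7] open 1.0
```

{"name": "step_arm", "arguments": {"moves": [{"slide": [0.04,0.0,-0.008],"twist": 0},{"slide": [0.04,0.0,-0.008],"twist": 0},{"slide": [0.04,0.0,-0.004],"twist": 0},{"slide": [0.04,0.0,0.0],"twist": 0},{"slide": [0.04,0.0,0.0],"twist": 0}]}}

```text
t: 3.65
eef_pos: [997.7, 262.4, 372.4]
eef_rot: [-2.973, -0.412, -0.66]
contact_force: [-0.3, -0.6, 0.6]
opening: 1.001
```

```bash
python3 -c "
from h import *
rep()"
```

```text
t 3.65 tcp [997.7 262.4 372.4] grasp [990.1 260.1 389.4] z [ 0.406  0.124 -0.905] x [0.872 0.244 0.424] lean 25.1 az 17.0 q [ 0.162  1.067  0.088  0.057  1.551 -0.102] F [-0.3 -0.6  0.6] open 1.001
```

The lean grows at the reach limit and persists: 25° at azimuth 17°, close to the mill's 15.8°. The roller lies nearly along that lean direction in the rack, so:
1. Move the jar with this lean.
2. Take the lean off at the inner reach limit.
3. Pick the roller with the tool vertical.
4. Lean again with the roller in hand before seating it.

Now I go over the hopper to a point in front of the jar, with the jaws across.

```bash
python3 -c "
from h import *
o=state(); Rm=R.from_rotvec(o['eef_rot'])
for tw in (-88,-90,-92): print(tw,(Rm*R.from_rotvec([0,0,np.radians(tw)])).as_matrix()[:,0].round(3))
plan((516,-35,365),-90,15)"
```

```text
-88 [-0.243  0.97   0.024]
-90 [-0.274  0.962  0.009]
-92 [-0.304  0.953 -0.006]
0 [-0.0331, 0.0103, -0.015] -7.0
1 [-0.0341, 0.0062, -0.015] -7.0
2 [-0.0346, 0.002, -0.015] -7.0
3 [-0.0345, -0.0022, -0.015] -7.0
4 [-0.034, -0.0064, -0.015] -7.0
5 [-0.033, -0.0105, -0.015] -7.0
6 [-0.0314, -0.0145, -0.015] -7.0
7 [-0.0294, -0.0182, -0.015] -7.0
8 [-0.027, -0.0217, -0.015] -7.0
9 [-0.0242, -0.0248, -0.015] -7.0
10 [-0.021, -0.0275, -0.015] -7.0
11 [-0.0175, -0.0299, -0.015] -7.0
12 [-0.0137, -0.0318, -0.015] -6.0
13 [-0.0103, -0.0331, -0.015] 0.0
14 [-0.0103, -0.0331, -0.015] 0.0
```

{"name": "step_arm", "arguments": {"moves": [{"slide": [-0.033,0.0105,-0.015],"twist": -7},{"slide": [-0.034,0.006,-0.015],"twist": -7},{"slide": [-0.0345,0.002,-0.015],"twist": -7},{"slide": [-0.0345,-0.002,-0.015],"twist": -7},{"slide": [-0.034,-0.0065,-0.015],"twist": -7}]}}

```text
t: 4.07
eef_pos: [874.4, 199.4, 372.6]
eef_rot: [2.827, 1.105, 0.672]
contact_force: [0.4, -0.4, 2.2]
opening: 1.001
```

{"name": "step_arm", "arguments": {"moves": [{"slide": [-0.033,-0.0105,-0.015],"twist": -7},{"slide": [-0.0315,-0.0145,-0.015],"twist": -7},{"slide": [-0.0295,-0.018,-0.015],"twist": -7},{"slide": [-0.027,-0.0215,-0.015],"twist": -7},{"slide": [-0.024,-0.025,-0.015],"twist": -7}]}}

```text
t: 4.48
eef_pos: [702.0, 122.4, 369.4]
eef_rot: [2.272, 1.831, 0.602]
contact_force: [-0.7, -1.0, 1.2]
opening: 0.999
```

```bash
python3 -c "
from h import *
rep(); plan((516,-35,365),-21,5)"
```

```text
t 4.48 tcp [702.  122.4 369.4] grasp [694.4 120.1 386.4] z [ 0.406  0.123 -0.906] x [0.168 0.964 0.207] lean 25.1 az 16.9 q [ 0.003  0.036  1.517  0.133  1.171 -1.38 ] F [-0.7 -1.   1.2] open 0.999
0 [-0.0368, -0.0263, -0.0182] -7.0
1 [-0.0333, -0.0306, -0.0182] -7.0
2 [-0.0293, -0.0344, -0.0182] -7.0
3 [-0.0249, -0.0377, -0.0182] 0.0
4 [-0.0249, -0.0377, -0.0182] 0.0
```

{"name": "step_arm", "arguments": {"moves": [{"slide": [-0.0262,-0.0188,-0.013],"twist": -7},{"slide": [-0.0238,-0.0219,-0.013],"twist": -7},{"slide": [-0.021,-0.0246,-0.013],"twist": -7},{"slide": [-0.018,-0.027,-0.013],"twist": 0},{"slide": [-0.018,-0.027,-0.013],"twist": 0}]}}

```text
t: 4.9
eef_pos: [568.9, 10.1, 366.8]
eef_rot: [1.866, 2.165, 0.537]
contact_force: [1.5, -0.3, 0.8]
opening: 0.999
```

{"name": "step_arm", "arguments": {"moves": [{"slide": [-0.018,-0.027,-0.013],"twist": 0},{"slide": [-0.018,-0.027,-0.013],"twist": 0}]}}

```text
t: 5.07
eef_pos: [515.5, -35.1, 365.6]
eef_rot: [1.867, 2.164, 0.536]
contact_force: [0.1, -0.2, 0.5]
opening: 1.003
```

```bash
python3 -c "
from h import *
rep(); plan((516,-35,191),0,5)
from bench import manip
o=manip.observe(); d=manip.read_camera('wrist'); cv2.imwrite('pics/w1.png',d['frame'][:,:,::-1])"
```

```text
t 5.07 tcp [515.5 -35.1 365.6] grasp [507.9 -37.4 382.6] z [ 0.406  0.122 -0.906] x [-0.16   0.985  0.061] lean 25.1 az 16.7 q [-0.408 -0.436  1.927  0.286  1.318 -2.151] F [ 0.1 -0.2  0.5] open 1.003
0 [-0.0021, -0.0146, 0.0317] 0.0
1 [-0.0021, -0.0146, 0.0317] 0.0
2 [-0.0021, -0.0146, 0.0317] 0.0
3 [-0.0021, -0.0146, 0.0317] 0.0
4 [-0.0021, -0.0146, 0.0317] 0.0
```

View pics/w1.png

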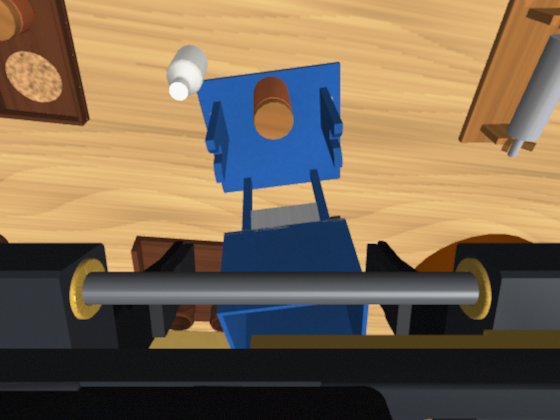

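The view shows the jar between the cheeks at (272,110), the bottle at (185,75) and the cork at (35,78). Joint 6 is at -2.15 and would run out on the way to the cork, so I'll use the other half-turn (+173°).

{"name": "step_arm", "arguments": {"moves": [{"slide": [0,0,0],"twist": 7},{"slide": [0,0,0],"twist": 7},{"slide": [0,0,0],"twist": 7},{"slide": [0,0,0],"twist": 7},{"slide": [0,0,0],"twist": 7}]}}

```text
t: 5.53
eef_pos: [516.8, -34.8, 365.7]
eef_rot: [2.526, 1.549, 0.637]
contact_force: [0.5, -0.4, -0.1]
opening: 1.002
```

{"name": "step_arm", "arguments": {"moves": [{"slide": [0,0,0],"twist": 7},{"slide": [0,0,0],"twist": 7},{"slide": [0,0,0],"twist": 7},{"slide": [0,0,0],"twist": 7},{"slide": [0,0,0],"twist": 7}]}}

```text
t: 5.95
eef_pos: [516.9, -34.7, 365.6]
eef_rot: [-2.956, -0.738, -0.676]
contact_force: [-0.3, -0.4, 0.3]
opening: 0.997
```

{"name": "step_arm", "arguments": {"moves": [{"slide": [0,0,0],"twist": 7},{"slide": [0,0,0],"twist": 7},{"slide": [0,0,0],"twist": 7},{"slide": [0,0,0],"twist": 7},{"slide": [0,0,0],"twist": 7}]}}

```text
t: 6.37
eef_pos: [516.9, -34.7, 365.7]
eef_rot: [-2.923, 0.178, -0.61]
contact_force: [-0.2, -0.1, 0.3]
opening: 1.002
```

{"name": "step_arm", "arguments": {"moves": [{"slide": [0,0,0],"twist": 7},{"slide": [0,0,0],"twist": 7},{"slide": [0,0,0],"twist": 7},{"slide": [0,0,0],"twist": 7},{"slide": [0,0,0],"twist": 7}]}}

```text
t: 6.78
eef_pos: [516.9, -34.6, 365.7]
eef_rot: [-2.644, 1.014, -0.498]
contact_force: [0.5, 0.2, 0.9]
opening: 0.999
```

{"name": "step_arm", "arguments": {"moves": [{"slide": [0,0,0],"twist": 7},{"slide": [0,0,0],"twist": 7},{"slide": [0,0,0],"twist": 7},{"slide": [0,0,0],"twist": 7},{"slide": [0,0,0],"twist": 5}]}}

```text
t: 7.2
eef_pos: [516.9, -34.7, 365.7]
eef_rot: [-2.194, 1.682, -0.359]
contact_force: [0.1, -0.6, 0.3]
opening: 1.006
```

```bash
python3 -c "
from h import *
rep()
o=state(); Rm=R.from_rotvec(o['eef_rot'])
for tw in (-4,-2,0,2,4): print(tw,(Rm*R.from_rotvec([0,0,np.radians(tw)])).as_matrix()[:,0].round(3))
z=Rm.as_matrix()[:,2]; G=np.array([561,-21,90.]); T=G+18.7*z; print('T',T,'pre',T-110*z)
plan(T-110*z,0,5)"
```

```text
t 7.2 tcp [516.9 -34.7 365.7] grasp [509.3 -36.9 382.6] z [ 0.405  0.122 -0.906] x [ 0.262 -0.965 -0.013] lean 25.1 az 16.8 q [-0.405 -0.433  1.924  0.285  1.317  0.878] F [ 0.1 -0.6  0.3] open 1.006
-4 [ 0.323 -0.946  0.017]
-2 [ 0.293 -0.956  0.002]
0 [ 0.262 -0.965 -0.013]
2 [ 0.231 -0.972 -0.027]
4 [ 0.2   -0.979 -0.042]
T [568.5818976  -18.71797247  73.05900891] pre [523.98249994 -32.14166383 172.71189767]
0 [0.0004, 0.015, 0.0356] 0.0
1 [0.0004, 0.015, 0.0356] 0.0
2 [0.0004, 0.015, 0.0356] 0.0
3 [0.0004, 0.015, 0.0356] 0.0
4 [0.0004, 0.015, 0.0356] 0.0
```

{"name": "step_arm", "arguments": {"moves": [{"slide": [0.0005,0.015,0.0355],"twist": -2},{"slide": [0.0,0.015,0.0355],"twist": 0},{"slide": [0.0,0.015,0.0355],"twist": 0},{"slide": [0.0,0.015,0.0355],"twist": 0},{"slide": [0.0,0.015,0.0355],"twist": 0}]}}

```text
t: 7.62
eef_pos: [523.7, -33.4, 171.6]
eef_rot: [-2.231, 1.639, -0.371]
contact_force: [1.1, 0.0, -0.6]
opening: 0.999
```

```bash
python3 -c "
from h import *
from bench import manip
rep(); 
for n in ('wrist','top','scene'):
    d=manip.read_camera(n); cv2.imwrite('pics/%s2.png'%n,d['frame'][:,:,::-1])
a=cv2.imread('pics/top2.png')[60:190,250:370]; b=cv2.imread('pics/scene2.png')[170:340,250:390]
a=cv2.resize(a,None,fx=3,fy=3); b=cv2.resize(b,(420,510)); b=b[:390]
cv2.imwrite('pics/m2.png',np.hstack([a,b]))
"
```

```text
t 7.62 tcp [523.7 -33.4 171.6] grasp [516.1 -35.7 188.6] z [ 0.406  0.121 -0.906] x [ 0.298 -0.955  0.006] lean 25.1 az 16.6 q [-0.394 -0.294  2.187  0.341  0.929  0.712] F [ 1.1  0.  -0.6] open 0.999
```

View pics/wrist2.png

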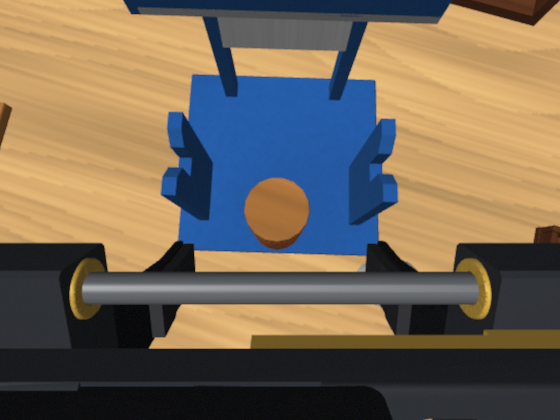

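View pics/m2.png

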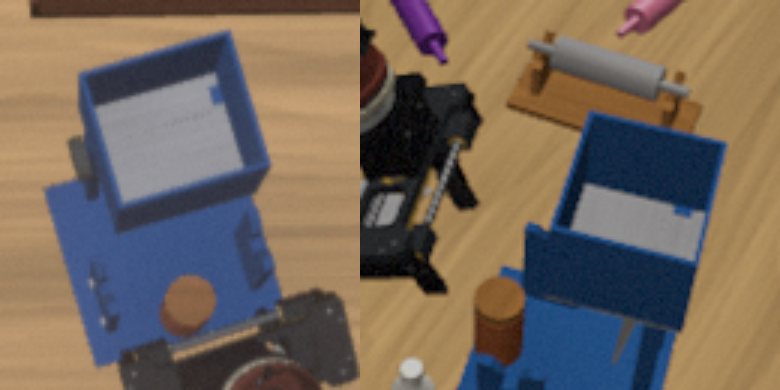

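The wrist view shows the jar lid centred at about (277,208) between the cheeks, with the jaws straddling it. I'll use this for a third fix on the jar.

```bash
cat >> h.py <<'E'
def wray(u,v,z,o):
    fx=343.5001440313267;cx=279.9601334760267;cy=210.017013732297
    H=np.array([[9.99999649e-01,6.15063212e-04,5.68594154e-04,-1.29910327e-01],[7.39987498e-04,-9.66767801e-01,-2.55654985e-01,-6.85772162e+01],[3.92454544e-04,2.55655316e-01,-9.66767917e-01,-1.62265377e+02],[0,0,0,1]])
    d=np.array([(u-cx)/fx,-(v-cy)/fx,-1.]); Rm=R.from_rotvec(o["eef_rot"]).as_matrix()
    dw=Rm@H[:3,:3]@d; ow=Rm@H[:3,3]+o["eef_pos"]; return ow+dw*(z-ow[2])/dw[2]
E
python3 -c "
from h import *
o=state()
print('lid',wray(277,208,104,o),'left',wray(245,208,104,o),'right',wray(309,208,104,o))
# base plate front corners z=8
print('base', wray(181,252,8,o), wray(380,254,8,o), wray(192,75,8,o), wray(376,80,8,o))
M=np.array([593.7,-13.7]);c,s=np.cos(.275),np.sin(.275)
for p in ((-60,-100),(-60,100),(130,-100),(130,100)): print(p, M[0]+c*p[0]-s*p[1],M[1]+s*p[0]+c*p[1])
"
```

```text
lid [556.70934023 -18.82607082 104.        ] left [549.92355078   2.99573607 104.        ] right [563.49354502 -40.64278178 104.        ]
base [503.41705579  63.71331257   8.        ] [ 559.25358633 -122.26829576    8.        ] [683.97051298 117.30646458   8.        ] [736.70704546 -72.20637077   8.        ]
(-60, -100) 563.109181837917 -126.23533598019057
(-60, 100) 508.7997944466945 66.24970354545704
(130, -100) 745.9699693872823 -74.64141795852913
(130, 100) 691.6605819960597 117.84362156711848
```

```bash
python3 -c "
from h import *
plan((568.1,-17.7,73.1),0,5)"
```

```text
0 [-0.0, -0.0009, 0.0216] 0.0
1 [-0.0, -0.0009, 0.0216] 0.0
2 [-0.0, -0.0009, 0.0216] 0.0
3 [-0.0, -0.0009, 0.0216] 0.0
4 [-0.0, -0.0009, 0.0216] 0.0
```

{"name": "step_arm", "arguments": {"moves": [{"slide": [0,-0.001,0.0215],"twist": 0},{"slide": [0,-0.001,0.0215],"twist": 0},{"slide": [0,-0.001,0.0215],"twist": 0},{"slide": [0,-0.001,0.0215],"twist": 0},{"slide": [0,-0.001,0.0215],"twist": 0}]}}

```text
t: 8.18
eef_pos: [574.6, -20.0, 80.4]
eef_rot: [-2.229, 1.639, -0.376]
contact_force: [0.2, -0.8, 0.9]
opening: 1.002
```

```bash
python3 -c "
from h import *
from bench import manip
rep(); 
for n in ('wrist','top','scene'):
    d=manip.read_camera(n); cv2.imwrite('pics/%s3.png'%n,d['frame'][:,:,::-1])
a=cv2.imread('pics/top3.png')[60:190,250:370]; b=cv2.imread('pics/scene3.png')[170:340,250:390]; w=cv2.imread('pics/wrist3.png')
a=cv2.resize(a,None,fx=3,fy=3); b=cv2.resize(b,(420,510)); b=b[:390]
cv2.imwrite('pics/m3.png',np.hstack([a,b]))
"
```

```text
t 8.18 tcp [574.6 -20.   80.4] grasp [566.9 -22.3  97.3] z [ 0.41   0.121 -0.904] x [ 0.297 -0.955  0.007] lean 25.3 az 16.4 q [-0.321 -0.017  2.141  0.395  0.686  0.682] F [ 0.2 -0.8  0.9] open 1.002
```

View pics/wrist3.png

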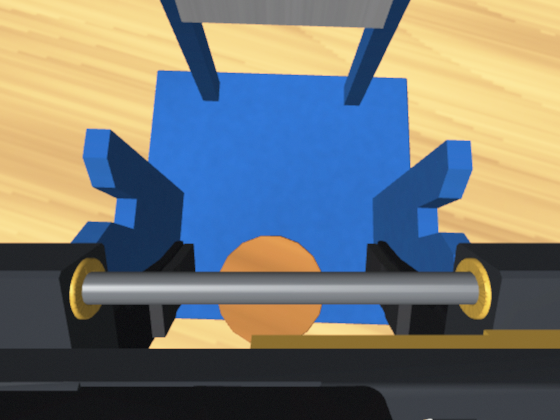

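View pics/m3.png

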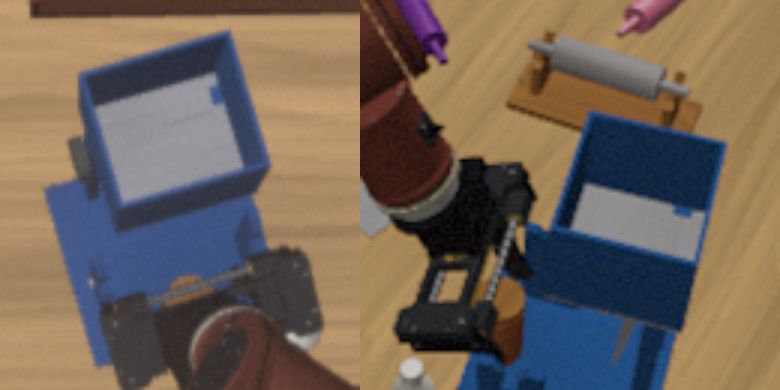

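```bash
python3 -c "
from h import *
plan((568.1,-17.7,73.1),0,2)"
```

```text
0 [-0.0014, 0.0025, 0.0016] 0.0
1 [-0.0014, 0.0025, 0.0016] 0.0
```

{"name": "step_arm", "arguments": {"moves": [{"slide": [-0.0015,0.0025,0.0015],"twist": 0},{"slide": [-0.0015,0.0025,0.0015],"twist": 0}]}}

```text
t: 8.5
eef_pos: [568.0, -18.3, 74.5]
eef_rot: [-2.229, 1.64, -0.372]
contact_force: [0.1, 0.2, -0.3]
opening: 0.997
```

```bash
python3 -c "
from h import *
rep()"
```

```text
t 8.5 tcp [568.  -18.3  74.5] grasp [560.4 -20.5  91.4] z [ 0.407  0.121 -0.905] x [ 0.296 -0.955  0.006] lean 25.1 az 16.6 q [-0.321 -0.021  2.158  0.399  0.677  0.676] F [ 0.1  0.2 -0.3] open 0.997
```

{"name": "step_arm", "arguments": {"moves": [{"slide": [0,0,0],"twist": 0},{"slide": [0,0,0],"twist": 0},{"slide": [0,0,0],"twist": 0},{"slide": [0,0,0],"twist": 0},{"slide": [0,0,0],"twist": 0}], "jaw": 1}}

```text
t: 8.92
eef_pos: [566.2, -17.9, 71.6]
eef_rot: [-2.231, 1.643, -0.366]
contact_force: [0.1, -0.2, -0.1]
opening: 0.701
```

{"name": "step_arm", "arguments": {"moves": [{"slide": [0,0,0],"twist": 0},{"slide": [0,0,0],"twist": 0},{"slide": [0,0,0],"twist": 0},{"slide": [0,0,0],"twist": 0}]}}

```text
t: 9.25
eef_pos: [566.2, -17.8, 71.3]
eef_rot: [-2.231, 1.643, -0.366]
contact_force: [-0.6, -1.2, -0.1]
opening: 0.542
```

```bash
python3 -c "
from h import *
rep()
o=state(); z=R.from_rotvec(o['eef_rot']).as_matrix()[:,2]
plan(o['eef_pos']+np.array([0,0,6]),0,1)
plan(o['eef_pos']-150*z,0,5)
"
```

```text
t 9.25 tcp [566.2 -17.8  71.3] grasp [558.6 -20.1  88.3] z [ 0.403  0.122 -0.907] x [ 0.296 -0.955  0.003] lean 24.9 az 16.9 q [-0.321 -0.017  2.16   0.399  0.676  0.676] F [-0.6 -1.2 -0.1] open 0.542
0 [0.0, -0.0025, -0.0054] 0.0
0 [0.0, -0.0, -0.03] 0.0
1 [0.0, -0.0, -0.03] 0.0
2 [0.0, -0.0, -0.03] 0.0
3 [0.0, -0.0, -0.03] 0.0
4 [0.0, -0.0, -0.03] 0.0
```

{"name": "step_arm", "arguments": {"moves": [{"slide": [0,-0.0025,-0.0055],"twist": 0},{"slide": [0,0,-0.02],"twist": 0},{"slide": [0,0,-0.03],"twist": 0},{"slide": [0,0,-0.035],"twist": 0},{"slide": [0,0,-0.035],"twist": 0}]}}

```text
t: 9.67
eef_pos: [515.8, -31.9, 186.0]
eef_rot: [-2.233, 1.644, -0.361]
contact_force: [0.7, -0.2, -2.1]
opening: 0.542
```

{"name": "step_arm", "arguments": {"moves": [{"slide": [0,0,-0.03],"twist": 0},{"slide": [0,0,0],"twist": 0}]}}

```text
t: 9.83
eef_pos: [507.1, -37.5, 220.3]
eef_rot: [-2.229, 1.64, -0.379]
contact_force: [1.1, -1.8, -1.4]
opening: 0.544
```

```bash
python3 -c "
from h import *
from bench import manip
rep()
for n in ('wrist','scene'):
    d=manip.read_camera(n); cv2.imwrite('pics/%s4.png'%n,d['frame'][:,:,::-1])
a=cv2.imread('pics/scene4.png')[120:420,150:400]; w=cv2.imread('pics/wrist4.png')
cv2.imwrite('pics/m4.png',np.hstack([cv2.resize(a,(350,420)),cv2.resize(w,(450,420))]))
"
```

```text
t 9.83 tcp [507.1 -37.5 220.3] grasp [499.4 -39.7 237.2] z [ 0.41   0.118 -0.904] x [ 0.296 -0.955  0.009] lean 25.3 az 16.1 q [-0.421 -0.399  2.17   0.324  1.048  0.73 ] F [ 1.1 -1.8 -1.4] open 0.544
```

View pics/m4.png

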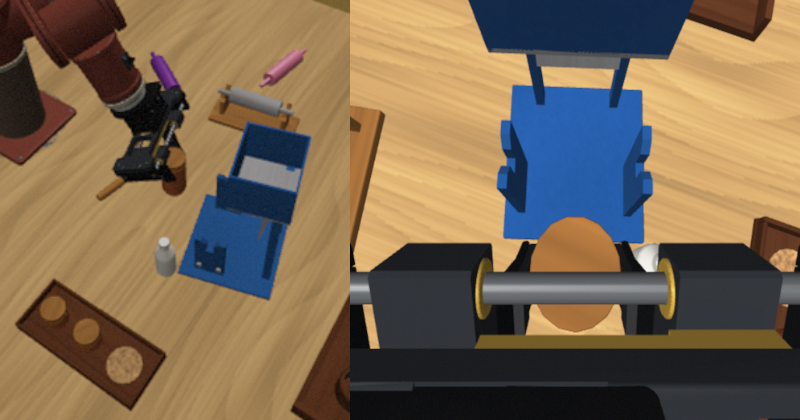

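The jar is held upright and clear of the mill, with the lid centred between the fingers at about (575,275) in the right panel. Next I carry it over the bottle to above the cork.

```bash
python3 -c "
from h import *
plan((591,-327,210),0,10)" | head -2
```

```text
0 [0.0303, 0.0007, 0.0003] 0.0
1 [0.0303, 0.0007, 0.0003] 0.0
```

{"name": "step_arm", "arguments": {"moves": [{"slide": [0.02,0.0005,0],"twist": 0},{"slide": [0.03,0.0005,0],"twist": 0},{"slide": [0.03,0.0005,0],"twist": 0},{"slide": [0.03,0.0005,0],"twist": 0},{"slide": [0.03,0.0005,0],"twist": 0}]}}

```text
t: 10.35
eef_pos: [544.2, -170.6, 209.3]
eef_rot: [-2.231, 1.644, -0.358]
contact_force: [0.5, 0.1, -3.2]
opening: 0.544
```

{"name": "step_arm", "arguments": {"moves": [{"slide": [0.03,0.0005,0],"twist": 0},{"slide": [0.03,0.0005,0],"twist": 0},{"slide": [0.03,0.001,0],"twist": 0},{"slide": [0.03,0.001,0],"twist": 0},{"slide": [0.03,0.001,0],"twist": 0}]}}

```text
t: 10.77
eef_pos: [585.3, -314.9, 207.2]
eef_rot: [-2.231, 1.644, -0.357]
contact_force: [1.3, -0.7, -2.8]
opening: 0.543
```

```bash
python3 -c "
from h import *
rep();plan((591,-327,78),0,6)"
```

```text
t 10.77 tcp [ 585.3 -314.9  207.2] grasp [ 577.8 -317.3  224.2] z [ 0.399  0.126 -0.908] x [ 0.296 -0.955 -0.002] lean 24.7 az 17.6 q [-0.811  0.137  1.711  0.428  1.132  0.307] F [ 1.3 -0.7 -2.8] open 0.543
0 [0.0023, 0.0087, 0.0197] 0.0
1 [0.0023, 0.0087, 0.0197] 0.0
2 [0.0023, 0.0087, 0.0197] 0.0
3 [0.0023, 0.0087, 0.0197] 0.0
4 [0.0023, 0.0087, 0.0197] 0.0
5 [0.0023, 0.0087, 0.0197] 0.0
```

{"name": "step_arm", "arguments": {"moves": [{"slide": [0.003,0.0085,0.0195],"twist": 0},{"slide": [0.0025,0.0085,0.0195],"twist": 0},{"slide": [0.002,0.0085,0.0195],"twist": 0},{"slide": [0.002,0.0085,0.0195],"twist": 0},{"slide": [0,0,0],"twist": 0}]}}

```text
t: 11.18
eef_pos: [586.9, -319.8, 116.8]
eef_rot: [-2.23, 1.646, -0.346]
contact_force: [-0.6, 1.6, -4.2]
opening: 0.544
```

```bash
python3 -c "
from h import *
from bench import manip
rep()
for n in ('wrist','scene','top'):
    d=manip.read_camera(n); cv2.imwrite('pics/%s5.png'%n,d['frame'][:,:,::-1])
a=cv2.imread('pics/scene5.png')[240:420,150:330]; w=cv2.imread('pics/top5.png')[100:250,350:500]
cv2.imwrite('pics/m5.png',np.hstack([cv2.resize(a,(400,400)),cv2.resize(w,(400,400))]))
rep();plan((591.2,-327.1,75),0,3)
"
```

```text
t 11.18 tcp [ 586.9 -319.8  116.8] grasp [ 579.6 -322.2  133.8] z [ 0.393  0.131 -0.91 ] x [ 0.297 -0.955 -0.01 ] lean 24.5 az 18.5 q [-0.814  0.252  1.759  0.465  0.993  0.227] F [-0.6  1.6 -4.2] open 0.544
t 11.33 tcp [ 590.5 -322.7  125.2] grasp [ 583.  -325.   142.2] z [ 0.401  0.124 -0.908] x [ 0.296 -0.955  0.   ] lean 24.8 az 17.2 q [-0.814  0.245  1.753  0.466  0.996  0.228] F [ 0.  -0.6 -1.7] open 0.545
0 [0.0015, 0.0072, 0.0151] 0.0
1 [0.0015, 0.0072, 0.0151] 0.0
2 [0.0015, 0.0072, 0.0151] 0.0
```

View pics/m5.png

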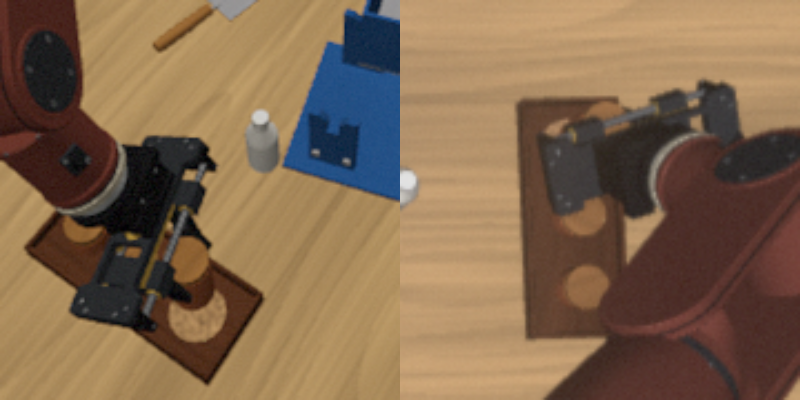

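View pics/wrist5.png

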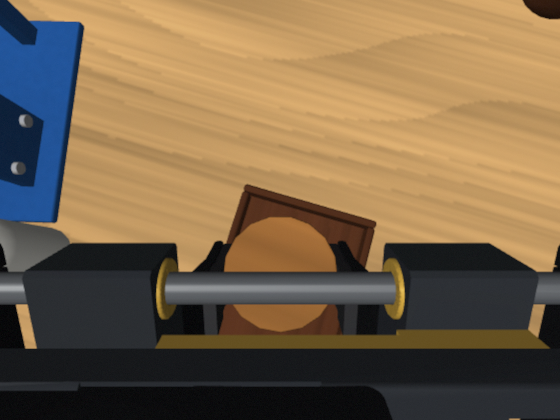

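{"name": "step_arm", "arguments": {"moves": [{"slide": [0.0015,0.007,0.014],"twist": 0},{"slide": [0.0015,0.007,0.014],"twist": 0},{"slide": [0.0015,0.007,0.014],"twist": 0},{"slide": [0,0,0],"twist": 0},{"slide": [0,0,0],"twist": 0}]}}

```text
t: 11.75
eef_pos: [589.6, -327.2, 77.1]
eef_rot: [-2.23, 1.644, -0.36]
contact_force: [0.3, -0.1, -2.5]
opening: 0.542
```

```bash
python3 -c "
from h import *
rep();plan((591.2,-327.1,73.2),0,1)
"
```

```text
t 11.75 tcp [ 589.6 -327.2   77.1] grasp [ 582.1 -329.5   94. ] z [ 0.4    0.125 -0.908] x [ 0.296 -0.955 -0.001] lean 24.8 az 17.4 q [-0.82   0.315  1.768  0.494  0.923  0.175] F [ 0.3 -0.1 -2.5] open 0.542
0 [0.0004, 0.0002, 0.0042] 0.0
```

{"name": "step_arm", "arguments": {"moves": [{"slide": [0,0.0008,0.002],"twist": 0},{"slide": [0,0.0005,0.0015],"twist": 0},{"slide": [0,0,0],"twist": 0},{"slide": [0,0,0],"twist": 0}]}}

```text
t: 12.08
eef_pos: [591.3, -328.5, 76.4]
eef_rot: [-2.231, 1.642, -0.367]
contact_force: [0.0, -0.5, -3.0]
opening: 0.542
```

```bash
python3 -c "
from h import *
rep()"
```

```text
t 12.08 tcp [ 591.3 -328.5   76.4] grasp [ 583.8 -330.7   93.3] z [ 0.403  0.122 -0.907] x [ 0.296 -0.955  0.004] lean 24.9 az 16.8 q [-0.82   0.318  1.767  0.496  0.917  0.172] F [ 0.  -0.5 -3. ] open 0.542
```

{"name": "step_arm", "arguments": {"moves": [{"slide": [0,0.0008,0.0018],"twist": 0},{"slide": [0,0.0005,0.001],"twist": 0},{"slide": [0,0,0],"twist": 0},{"slide": [0,0,0],"twist": 0}]}}

```text
t: 12.42
eef_pos: [591.0, -328.2, 72.6]
eef_rot: [-2.231, 1.643, -0.365]
contact_force: [0.2, 0.8, -2.1]
opening: 0.544
```

```bash
python3 -c "
from h import *
rep()"
```

```text
t 12.42 tcp [ 591.  -328.2   72.6] grasp [ 583.5 -330.4   89.6] z [ 0.403  0.122 -0.907] x [ 0.296 -0.955  0.003] lean 24.9 az 16.9 q [-0.82   0.323  1.768  0.498  0.912  0.168] F [ 0.2  0.8 -2.1] open 0.544
```

{"name": "step_arm", "arguments": {"moves": [{"slide": [0,0.0002,0.0005],"twist": 0},{"slide": [0,0,0],"twist": 0},{"slide": [0,0,0],"twist": 0}]}}

```text
t: 12.67
eef_pos: [591.2, -328.3, 72.4]
eef_rot: [-2.231, 1.643, -0.366]
contact_force: [-0.2, 0.6, -1.9]
opening: 0.542
```

{"name": "step_arm", "arguments": {"moves": [{"slide": [0,0,0],"twist": 0},{"slide": [0,0,0],"twist": 0},{"slide": [0,0,0],"twist": 0},{"slide": [0,0,0],"twist": 0}], "jaw": -1}}

```text
t: 13.0
eef_pos: [591.3, -328.5, 72.6]
eef_rot: [-2.231, 1.643, -0.367]
contact_force: [0.6, 0.4, -0.1]
opening: 0.763
```

```bash
python3 -c "
from h import *
from bench import manip
rep()
for n in ('wrist','scene','top'):
    d=manip.read_camera(n); cv2.imwrite('pics/%s6.png'%n,d['frame'][:,:,::-1])
a=cv2.imread('pics/scene6.png')[300:420,150:300]; w=cv2.imread('pics/wrist6.png')
cv2.imwrite('pics/m6.png',np.hstack([cv2.resize(a,(400,320)),cv2.resize(w,(400,320))]))
"
```

```text
t 13.0 tcp [ 591.3 -328.5   72.6] grasp [ 583.8 -330.8   89.5] z [ 0.403  0.122 -0.907] x [ 0.296 -0.955  0.003] lean 24.9 az 16.8 q [-0.82   0.324  1.768  0.498  0.911  0.168] F [ 0.6  0.4 -0.1] open 0.763
```

View pics/m6.png

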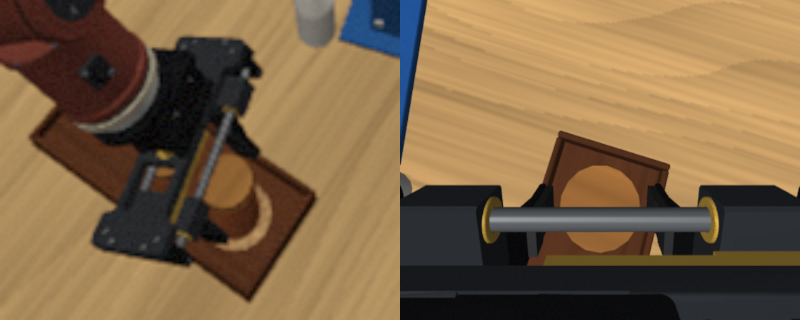

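The jar stands on the cork and the fingers are open (right panel: lid at (600,205) between the fingers). I'll retreat along the tool axis.

{"name": "step_arm", "arguments": {"moves": [{"slide": [0,0,0],"twist": 0},{"slide": [0,0,-0.015],"twist": 0},{"slide": [0,0,-0.03],"twist": 0},{"slide": [0,0,-0.035],"twist": 0},{"slide": [0,0,-0.035],"twist": 0}]}}

```text
t: 13.57
eef_pos: [543.9, -341.7, 176.7]
eef_rot: [-2.231, 1.643, -0.363]
contact_force: [0.3, -0.7, -0.5]
opening: 1.0
```

{"name": "step_arm", "arguments": {"moves": [{"slide": [0,0,-0.035],"twist": 0},{"slide": [0,0,-0.03],"twist": 0},{"slide": [-0.02,0.0,-0.02],"twist": 0},{"slide": [-0.035,0,0],"twist": 0},{"slide": [-0.035,0,0],"twist": 0}]}}

```text
t: 13.98
eef_pos: [483.7, -267.6, 255.4]
eef_rot: [-2.23, 1.645, -0.371]
contact_force: [-0.4, 1.6, -0.1]
opening: 1.003
```

```bash
python3 -c "
from h import *
from bench import manip
rep()
for n in ('scene','top'):
    d=manip.read_camera(n); cv2.imwrite('pics/%s7.png'%n,d['frame'][:,:,::-1])
a=cv2.imread('pics/scene7.png')[290:420,140:290]; w=cv2.imread('pics/top7.png')[120:240,360:460]
cv2.imwrite('pics/m7.png',np.hstack([cv2.resize(a,None,fx=3,fy=3)[:360],cv2.resize(w,None,fx=3,fy=3)]))
"
```

```text
t 13.98 tcp [ 483.7 -267.6  255.4] grasp [ 476.1 -269.8  272.3] z [ 0.405  0.119 -0.907] x [ 0.294 -0.956  0.006] lean 25.0 az 16.4 q [-0.9   -0.179  1.931  0.425  1.246  0.263] F [-0.4  1.6 -0.1] open 1.003
```

View pics/m7.png

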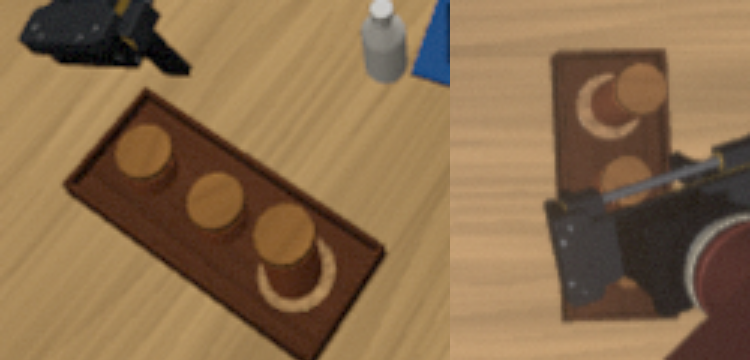

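```bash
python3 -c "
from h import *
print(ray('top',(640-450)/3+360-.3,88/3+120-.3,105), ray('scene',285/3+140-.3,233/3+290-.3,105))
"
```

```text
[ 584.62588415 -329.55696608  105.        ] [ 587.37198363 -329.6110408   105.        ]
```

The jar lid is at (584.6,-329.6), within about 2 mm of the cork centre, upright and let go. Next I move to azimuth about 16° near the base, to take the lean off at the inner reach limit.

```bash
python3 -c "
from h import *
plan((430,125,262),-8,11)
"
```

```text
0 [-0.035, -0.0058, 0.0017] -7.0
1 [-0.0341, -0.01, 0.0017] -1.0
2 [-0.0339, -0.0106, 0.0017] 0.0
3 [-0.0339, -0.0106, 0.0017] 0.0
4 [-0.0339, -0.0106, 0.0017] 0.0
5 [-0.0339, -0.0106, 0.0017] 0.0
6 [-0.0339, -0.0106, 0.0017] 0.0
7 [-0.0339, -0.0106, 0.0017] 0.0
8 [-0.0339, -0.0106, 0.0017] 0.0
9 [-0.0339, -0.0106, 0.0017] 0.0
10 [-0.0339, -0.0106, 0.0017] 0.0
```

{"name": "step_arm", "arguments": {"moves": [{"slide": [-0.035,-0.006,0.0015],"twist": 0},{"slide": [-0.035,-0.006,0.0015],"twist": 0},{"slide": [-0.035,-0.006,0.0015],"twist": 0},{"slide": [-0.035,-0.006,0.0015],"twist": 0},{"slide": [-0.035,-0.006,0.0015],"twist": 0}]}}

```text
t: 14.5
eef_pos: [460.8, -89.7, 258.8]
eef_rot: [-2.23, 1.644, -0.366]
contact_force: [0.5, 0.4, 0.4]
opening: 0.997
```

{"name": "step_arm", "arguments": {"moves": [{"slide": [-0.035,-0.006,0.0015],"twist": 0},{"slide": [-0.035,-0.006,0.0015],"twist": 0},{"slide": [-0.035,-0.006,0.0015],"twist": 0},{"slide": [-0.035,-0.006,0.0015],"twist": 0},{"slide": [-0.035,-0.006,0.0015],"twist": 0}]}}

```text
t: 14.92
eef_pos: [438.2, 86.8, 264.8]
eef_rot: [-2.229, 1.643, -0.368]
contact_force: [0.7, -0.2, -0.4]
opening: 1.001
```

```bash
python3 -c "
from h import *
rep()
plan((380,110,262),0,2)
plan((300,90,262),0,5)
"
```

```text
t 14.92 tcp [438.2  86.8 264.8] grasp [430.6  84.5 281.8] z [ 0.405  0.122 -0.906] x [ 0.295 -0.955  0.003] lean 25.0 az 16.8 q [-0.113 -0.667  2.25   0.183  1.16   1.117] F [ 0.7 -0.2 -0.4] open 1.001
0 [-0.0197, 0.0226, -0.0091] 0.0
1 [-0.0197, 0.0226, -0.0091] 0.0
0 [-0.0088, 0.024, -0.0106] 0.0
1 [-0.0088, 0.024, -0.0106] 0.0
2 [-0.0088, 0.024, -0.0106] 0.0
3 [-0.0088, 0.024, -0.0106] 0.0
4 [-0.0088, 0.024, -0.0106] 0.0
```

{"name": "step_arm", "arguments": {"moves": [{"slide": [-0.012,0.024,-0.0105],"twist": 0},{"slide": [-0.01,0.024,-0.0105],"twist": 0},{"slide": [-0.009,0.024,-0.0105],"twist": 0},{"slide": [-0.009,0.024,-0.0105],"twist": 0}]}}

```text
t: 15.25
eef_pos: [357.5, 101.3, 260.2]
eef_rot: [-2.255, 1.659, -0.336]
contact_force: [-0.4, 0.0, -0.6]
opening: 1.003
```

```bash
python3 -c "
from h import *
rep()
"
```

```text
t 15.25 tcp [357.5 101.3 260.2] grasp [350.5  99.1 277.4] z [ 0.372  0.116 -0.921] x [ 0.298 -0.955 -0.   ] lean 22.9 az 17.4 q [-0.075 -0.911  2.364  0.149  1.317  1.183] F [-0.4  0.  -0.6] open 1.003
```

{"name": "step_arm", "arguments": {"moves": [{"slide": [0,0.036,-0.015],"twist": 0},{"slide": [0,0.036,-0.015],"twist": 0},{"slide": [0,0.036,-0.013],"twist": 0},{"slide": [0,0.036,-0.013],"twist": 0}]}}

```text
t: 15.58
eef_pos: [328.0, 82.9, 267.9]
eef_rot: [-2.326, 1.708, -0.251]
contact_force: [0.7, -0.7, -0.1]
opening: 0.998
```

```bash
python3 -c "
from h import *
rep()
"
```

```text
t 15.58 tcp [328.   82.9 267.9] grasp [322.7  81.1 285.8] z [ 0.28   0.094 -0.955] x [ 0.3   -0.954 -0.006] lean 17.2 az 18.5 q [-0.122 -0.911  2.329  0.129  1.453  1.147] F [ 0.7 -0.7 -0.1] open 0.998
```

{"name": "step_arm", "arguments": {"moves": [{"slide": [-0.012,0.037,-0.01],"twist": 0},{"slide": [-0.012,0.037,-0.01],"twist": 0},{"slide": [-0.012,0.037,-0.009],"twist": 0},{"slide": [-0.01,0.038,-0.008],"twist": 0},{"slide": [-0.01,0.038,-0.007],"twist": 0}]}}

```text
t: 16.0
eef_pos: [261.9, 131.6, 275.3]
eef_rot: [-2.417, 1.78, -0.157]
contact_force: [-1.0, -0.3, 0.1]
opening: 0.999
```

```bash
python3 -c "
from h import *
rep()
"
```

```text
t 16.0 tcp [261.9 131.6 275.3] grasp [258.8 130.8 293.7] z [ 0.164  0.047 -0.985] x [ 0.296 -0.955  0.004] lean 9.8 az 15.9 q [ 0.172 -0.911  2.296  0.018  1.587  1.444] F [-1.  -0.3  0.1] open 0.999
```

{"name": "step_arm", "arguments": {"moves": [{"slide": [0.01,0.038,-0.006],"twist": 0},{"slide": [0.01,0.038,-0.005],"twist": 0},{"slide": [0.01,0.038,-0.004],"twist": 0},{"slide": [0.01,0.038,-0.003],"twist": 0}]}}

```text
t: 16.33
eef_pos: [233.0, 103.2, 285.7]
eef_rot: [-2.5, 1.84, -0.086]
contact_force: [0.7, 0.4, -0.1]
opening: 1.0
```

```bash
python3 -c "
from h import *
rep()
"
```

```text
t 16.33 tcp [233.  103.2 285.7] grasp [231.8 103.3 304.3] z [ 0.067 -0.003 -0.998] x [ 0.297 -0.955  0.023] lean 3.8 az -2.8 q [ 0.119 -0.911  2.27  -0.011  1.718  1.386] F [ 0.7  0.4 -0.1] open 1.0
```

{"name": "step_arm", "arguments": {"moves": [{"slide": [0.03,0.025,-0.002],"twist": 0},{"slide": [0.03,0.025,-0.001],"twist": 0},{"slide": [0.015,0.035,0],"twist": 0}]}}

```text
t: 16.58
eef_pos: [236.2, 18.0, 294.7]
eef_rot: [2.526, -1.858, 0.029]
contact_force: [-0.5, 0.6, -0.3]
opening: 1.002
```

```bash
python3 -c "
from h import *
rep()
"
```

```text
t 16.58 tcp [236.2  18.  294.7] grasp [236.   18.3 313.4] z [ 0.011 -0.016 -1.   ] x [ 0.298 -0.955  0.018] lean 1.1 az -54.0 q [-0.243 -0.911  2.252 -0.013  1.786  1.023] F [-0.5  0.6 -0.3] open 1.002
```

```bash
python3 -c "
from h import *
plan((488.5,319.6,180),8.4,12)
"
```

```text
0 [-0.0179, -0.0275, 0.0094] 7.0
1 [-0.0211, -0.0251, 0.0094] 1.4
2 [-0.0217, -0.0246, 0.0094] 0.0
3 [-0.0217, -0.0246, 0.0094] 0.0
4 [-0.0217, -0.0246, 0.0094] 0.0
5 [-0.0217, -0.0246, 0.0094] 0.0
6 [-0.0217, -0.0246, 0.0094] 0.0
7 [-0.0217, -0.0246, 0.0094] 0.0
8 [-0.0217, -0.0246, 0.0094] 0.0
9 [-0.0217, -0.0246, 0.0094] 0.0
10 [-0.0217, -0.0246, 0.0094] 0.0
11 [-0.0217, -0.0246, 0.0094] 0.0
```

{"name": "step_arm", "arguments": {"moves": [{"slide": [-0.018,-0.0275,0.0095],"twist": 7},{"slide": [-0.021,-0.025,0.0095],"twist": 1.4},{"slide": [-0.0215,-0.0245,0.0095],"twist": 0},{"slide": [-0.0215,-0.0245,0.0095],"twist": 0},{"slide": [-0.0215,-0.0245,0.0095],"twist": 0}]}}

```text
t: 17.0
eef_pos: [334.2, 140.9, 248.2]
eef_rot: [2.412, -2.007, 0.029]
contact_force: [0.7, -1.0, -0.1]
opening: 0.998
```

{"name": "step_arm", "arguments": {"moves": [{"slide": [-0.0215,-0.0245,0.0095],"twist": 0},{"slide": [-0.0215,-0.0245,0.0095],"twist": 0},{"slide": [-0.0215,-0.0245,0.0095],"twist": 0},{"slide": [-0.0215,-0.0245,0.0095],"twist": 0},{"slide": [-0.0215,-0.0245,0.0095],"twist": 0}]}}

```text
t: 17.42
eef_pos: [435.2, 268.8, 199.2]
eef_rot: [2.413, -2.004, 0.028]
contact_force: [-0.4, -1.1, 0.4]
opening: 1.0
```

{"name": "step_arm", "arguments": {"moves": [{"slide": [-0.02,-0.0245,0.0095],"twist": 0},{"slide": [-0.01,-0.0125,0.005],"twist": 0},{"slide": [0,0,0],"twist": 0},{"slide": [0,0,0],"twist": 0}]}}

```text
t: 17.75
eef_pos: [464.9, 303.3, 184.3]
eef_rot: [2.412, -2.002, 0.026]
contact_force: [-0.2, -0.9, -1.3]
opening: 0.999
```

```bash
python3 -c "
from h import *
from bench import manip
rep()
d=manip.read_camera('wrist'); cv2.imwrite('pics/w8.png',d['frame'][:,:,::-1])
rep()
"
```

```text
t 17.75 tcp [464.9 303.3 184.3] grasp [464.8 303.6 203. ] z [ 0.009 -0.016 -1.   ] x [ 0.184 -0.983  0.017] lean 1.0 az -61.3 q [ 0.447  0.086  1.75  -0.019  1.304  1.838] F [-0.2 -0.9 -1.3] open 0.999
t 17.8 tcp [464.8 302.9 185. ] grasp [464.6 303.2 203.7] z [ 0.009 -0.016 -1.   ] x [ 0.183 -0.983  0.017] lean 1.0 az -58.8 q [ 0.447  0.084  1.751 -0.019  1.305  1.838] F [-0.9  0.2 -0.7] open 0.998
```

View pics/w8.png

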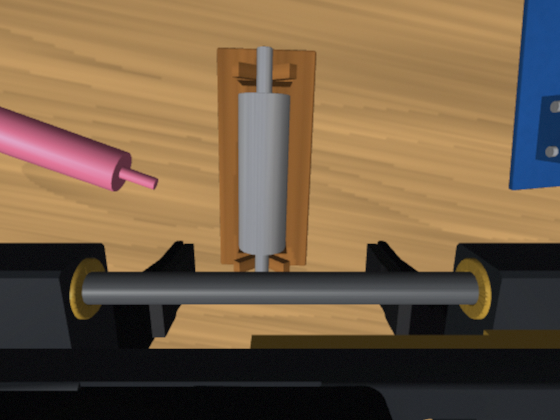

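```bash
python3 -c "
from h import *
o=state()
# drum ends at top surface z=90 / silhouette mid z~70
a,b=wray(264,95,75,o),wray(262.5,252,75,o); print(a,b,(a+b)/2,np.linalg.norm(a-b),np.degrees(np.arctan2(*(a-b)[1::-1])))
a,b=wray(265,48,70,o),wray(262.5,262,70,o);print(a,b,np.degrees(np.arctan2(*(a-b)[1::-1])))
plan((488.5,319.6,100),0.6,4)
"
```

```text
[548.3128258  329.01855292  75.        ] [423.7309326  308.63926897  75.        ] [486.0218792  318.82891094  75.        ] 126.23772546110227 9.290243060697401
[581.51944201 334.18267383  70.        ] [412.65318082 306.89025145  70.        ] 9.180841342583939
0 [-0.0034, -0.0065, 0.0212] 0.6
1 [-0.0035, -0.0064, 0.0212] 0.0
2 [-0.0035, -0.0064, 0.0212] 0.0
3 [-0.0035, -0.0064, 0.0212] 0.0
```

The wrist view agrees: the steel roller in the rack is at (264,172), its centre about (487,319.3) and yaw about 9.1°. The pink look-alike is off to the left at (60,150). I'll descend onto the roller.

{"name": "step_arm", "arguments": {"moves": [{"slide": [-0.0035,-0.0065,0.021],"twist": 1.5},{"slide": [-0.0035,-0.0065,0.021],"twist": 0},{"slide": [-0.0035,-0.006,0.021],"twist": 0},{"slide": [-0.0035,-0.006,0.021],"twist": 0},{"slide": [0,0,0],"twist": 0}]}}

```text
t: 18.22
eef_pos: [486.1, 318.0, 97.8]
eef_rot: [2.382, -2.034, 0.024]
contact_force: [-1.7, -0.2, -0.7]
opening: 0.996
```

```bash
python3 -c "
from h import *
rep()
plan((488,319.4,51.5),0,3)
"
```

```text
t 18.22 tcp [486.1 318.   97.8] grasp [486.  318.4 116.5] z [ 0.006 -0.017 -1.   ] x [ 0.157 -0.988  0.018] lean 1.0 az -72.3 q [ 0.454  0.241  1.748 -0.02   1.155  1.876] F [-1.7 -0.2 -0.7] open 0.996
0 [-0.0006, -0.0006, 0.0154] 0.0
1 [-0.0006, -0.0006, 0.0154] 0.0
2 [-0.0006, -0.0006, 0.0154] 0.0
```

{"name": "step_arm", "arguments": {"moves": [{"slide": [-0.0005,-0.0005,0.016],"twist": 0},{"slide": [-0.0005,-0.0005,0.016],"twist": 0},{"slide": [-0.0005,-0.0005,0.012],"twist": 0},{"slide": [0,0,0],"twist": 0},{"slide": [0,0,0],"twist": 0}]}}

```text
t: 18.63
eef_pos: [489.7, 320.4, 57.8]
eef_rot: [2.386, -2.036, 0.027]
contact_force: [0.3, 0.8, 1.0]
opening: 1.0
```

```bash
python3 -c "
from h import *
rep()
from bench import manip
d=manip.read_camera('wrist'); cv2.imwrite('pics/w9.png',d['frame'][:,:,::-1])
rep()
"
```

```text
t 18.63 tcp [489.7 320.4  57.8] grasp [489.5 320.7  76.5] z [ 0.01  -0.015 -1.   ] x [ 0.157 -0.987  0.017] lean 1.0 az -56.1 q [ 0.455  0.299  1.762 -0.02   1.078  1.878] F [0.3 0.8 1. ] open 1.0
t 18.68 tcp [490.3 320.9  58.5] grasp [490.1 321.1  77.2] z [ 0.012 -0.014 -1.   ] x [ 0.157 -0.987  0.016] lean 1.1 az -51.2 q [ 0.456  0.299  1.761 -0.02   1.078  1.878] F [-0.8 -0.3  0. ] open 0.997
```

View pics/w9.png

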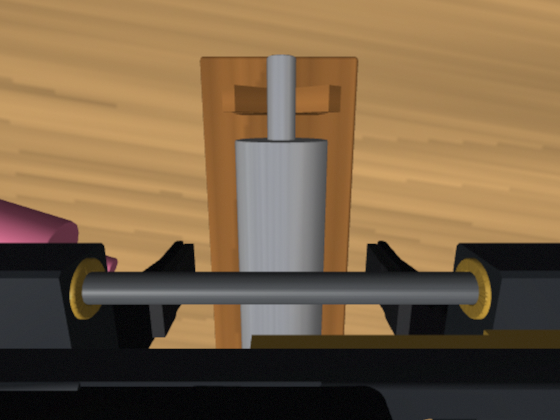

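{"name": "step_arm", "arguments": {"moves": [{"slide": [0.0005,0.001,0.004],"twist": 0},{"slide": [0.0,0.001,0.003],"twist": 0},{"slide": [0,0,0],"twist": 0},{"slide": [0,0,0],"twist": 0}]}}

```text
t: 19.02
eef_pos: [488.0, 320.0, 50.4]
eef_rot: [2.387, -2.036, 0.028]
contact_force: [0.5, -0.2, -0.5]
opening: 0.999
```

{"name": "step_arm", "arguments": {"moves": [{"slide": [0,0,0],"twist": 0},{"slide": [0,0,0],"twist": 0},{"slide": [0,0,0],"twist": 0},{"slide": [0,0,0],"twist": 0},{"slide": [0,0,0],"twist": 0}], "jaw": 1}}

```text
t: 19.43
eef_pos: [488.2, 320.1, 50.4]
eef_rot: [2.387, -2.036, 0.028]
contact_force: [0.1, -0.7, -0.1]
opening: 0.711
```

{"name": "step_arm", "arguments": {"moves": [{"slide": [0,0,0],"twist": 0},{"slide": [0,0,0],"twist": 0},{"slide": [0,0,0],"twist": 0},{"slide": [0,0,0],"twist": 0},{"slide": [0,0,0],"twist": 0}]}}

```text
t: 19.85
eef_pos: [488.2, 319.7, 50.4]
eef_rot: [2.386, -2.036, 0.028]
contact_force: [-0.4, -2.5, 1.1]
opening: 0.451
```

```bash
python3 -c "
from h import *
rep()
"
```

```text
t 19.85 tcp [488.2 319.7  50.4] grasp [488.  319.9  69.1] z [ 0.011 -0.015 -1.   ] x [ 0.157 -0.987  0.017] lean 1.1 az -55.4 q [ 0.456  0.306  1.769 -0.021  1.064  1.878] F [-0.4 -2.5  1.1] open 0.451
```

The roller is gripped: the opening of 0.451 is about 39 mm against the 40 mm drum. I'll lift it, turn it about -97° and carry it out to the reach limit.

{"name": "step_arm", "arguments": {"moves": [{"slide": [0,0,-0.01],"twist": 0},{"slide": [0,0,-0.02],"twist": 0},{"slide": [0,0,-0.03],"twist": 0},{"slide": [0,0,-0.03],"twist": 0},{"slide": [0,0,-0.03],"twist": 0}]}}

```text
t: 20.27
eef_pos: [485.6, 321.5, 170.7]
eef_rot: [2.385, -2.035, 0.025]
contact_force: [0.7, 0.5, -5.5]
opening: 0.448
```

```bash
python3 -c "
from h import *
rep()
plan((835,262,360),-96.8,14)
from bench import manip
d=manip.read_camera('wrist'); cv2.imwrite('pics/w10.png',d['frame'][:,:,::-1])
"
```

```text
t 20.27 tcp [485.6 321.5 170.7] grasp [485.5 321.8 189.4] z [ 0.008 -0.016 -1.   ] x [ 0.157 -0.987  0.017] lean 1.0 az -62.9 q [ 0.46   0.163  1.692 -0.018  1.286  1.878] F [ 0.7  0.5 -5.5] open 0.448
0 [0.0083, -0.024, -0.0133] -7.0
1 [0.0112, -0.0229, -0.0133] -7.0
2 [0.0139, -0.0213, -0.0133] -7.0
3 [0.0164, -0.0195, -0.0133] -7.0
4 [0.0187, -0.0173, -0.0133] -7.0
5 [0.0206, -0.0149, -0.0133] -7.0
6 [0.0223, -0.0123, -0.0133] -7.0
7 [0.0236, -0.0095, -0.0133] -7.0
8 [0.0246, -0.0065, -0.0133] -7.0
9 [0.0252, -0.0035, -0.0133] -7.0
10 [0.0255, -0.0004, -0.0133] -7.0
11 [0.0253, 0.0027, -0.0133] -7.0
12 [0.0248, 0.0058, -0.0133] -7.0
13 [0.0239, 0.0088, -0.0133] -5.8
```

View pics/w10.png

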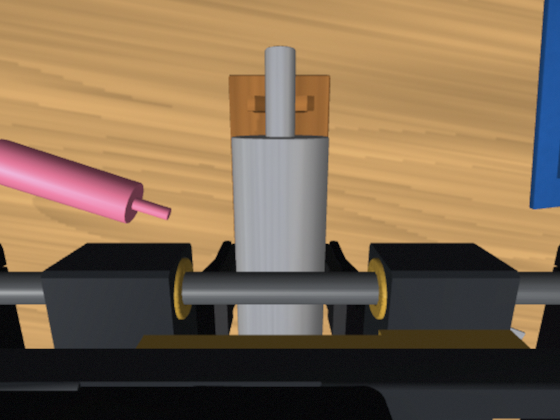

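The roller is held straight and centred: the axle end is at (280,50) and the drum edge at (280,140).

{"name": "step_arm", "arguments": {"moves": [{"slide": [0.0085,-0.024,-0.0135],"twist": -7},{"slide": [0.011,-0.023,-0.0135],"twist": -7},{"slide": [0.014,-0.0215,-0.0135],"twist": -7},{"slide": [0.0165,-0.0195,-0.0135],"twist": -7},{"slide": [0.0185,-0.0175,-0.0135],"twist": -7}]}}

```text
t: 20.73
eef_pos: [612.1, 300.5, 239.1]
eef_rot: [2.887, -1.213, 0.022]
contact_force: [0.4, -0.3, -5.7]
opening: 0.45
```

{"name": "step_arm", "arguments": {"moves": [{"slide": [0.0205,-0.015,-0.0135],"twist": -7},{"slide": [0.0225,-0.0125,-0.0135],"twist": -7},{"slide": [0.0235,-0.0095,-0.0135],"twist": -7},{"slide": [0.0245,-0.0065,-0.0135],"twist": -7},{"slide": [0.025,-0.0035,-0.0135],"twist": -7}]}}

```text
t: 21.15
eef_pos: [736.7, 279.7, 307.6]
eef_rot: [3.114, -0.288, 0.015]
contact_force: [1.7, 0.3, -5.2]
opening: 0.452
```

{"name": "step_arm", "arguments": {"moves": [{"slide": [0.0255,-0.0005,-0.0135],"twist": -7},{"slide": [0.0255,0.0025,-0.0135],"twist": -7},{"slide": [0.025,0.006,-0.0135],"twist": -7},{"slide": [0.024,0.009,-0.0135],"twist": -5.8},{"slide": [0,0,0],"twist": 0}]}}

```text
t: 21.57
eef_pos: [831.3, 263.7, 353.6]
eef_rot: [3.105, 0.357, 0.012]
contact_force: [-0.4, -0.9, -8.2]
opening: 0.448
```

```bash
python3 -c "
from h import *
rep()
"
```

```text
t 21.57 tcp [831.3 263.7 353.6] grasp [831.1 264.  372.3] z [ 0.009 -0.016 -1.   ] x [0.974 0.227 0.006] lean 1.0 az -59.2 q [ 0.224  0.962  0.237 -0.019  1.936 -0.012] F [-0.4 -0.9 -8.2] open 0.448
```

{"name": "step_arm", "arguments": {"moves": [{"slide": [0.03,0,-0.005],"twist": -2.7},{"slide": [0.035,0,-0.005],"twist": 0},{"slide": [0.038,0.0,-0.008],"twist": 0},{"slide": [0.038,0.0,-0.01],"twist": 0},{"slide": [0.038,0.0,-0.01],"twist": 0}]}}

```text
t: 21.98
eef_pos: [881.1, 276.1, 347.6]
eef_rot: [-3.103, -0.431, -0.183]
contact_force: [-0.2, -0.6, -5.3]
opening: 0.451
```

```bash
cat >> h.py <<'E'
def mz():
    o=state(); M=R.from_rotvec(o["eef_rot"]).as_matrix(); c,s=np.cos(.275),np.sin(.275); A=np.array([[c,s,0],[-s,c,0],[0,0,1]])
    print("mill frame: z",(A@M[:,2]).round(3),"y",(A@M[:,1]).round(3),"grasp",(A@(o["eef_pos"]-18.7*M[:,2]-[593.7,-13.7,0])).round(1))
E
python3 -c "
from h import *
rep(); mz()
"
```

```text
t 21.98 tcp [881.1 276.1 347.6] grasp [878.9 275.8 366.2] z [ 0.115  0.019 -0.993] x [0.955 0.272 0.116] lean 6.7 az 9.4 q [ 0.221  1.057  0.095 -0.007  1.873 -0.058] F [-0.2 -0.6 -5.3] open 0.451
mill frame: z [ 0.116 -0.013 -0.993] y [ 0.001 -1.     0.013] grasp [353.1 201.1 366.2]
```

{"name": "step_arm", "arguments": {"moves": [{"slide": [0.039,0,-0.01],"twist": 0},{"slide": [0.039,0,-0.01],"twist": 0},{"slide": [0.039,0.0,-0.01],"twist": 0},{"slide": [0.039,0.0,-0.01],"twist": 0},{"slide": [0.039,0.0,-0.01],"twist": 0}]}}

```text
t: 22.4
eef_pos: [922.4, 284.1, 371.3]
eef_rot: [-3.06, -0.428, -0.401]
contact_force: [0.1, -0.1, -4.9]
opening: 0.449
```

{"name": "step_arm", "arguments": {"moves": [{"slide": [0.04,0,-0.008],"twist": 0},{"slide": [0.04,0,-0.008],"twist": 0},{"slide": [0.04,0.0,-0.006],"twist": 0},{"slide": [0.04,0.0,-0.004],"twist": 0},{"slide": [0.04,0.0,-0.004],"twist": 0}]}}

```text
t: 22.82
eef_pos: [962.7, 292.5, 399.0]
eef_rot: [-3.003, -0.422, -0.613]
contact_force: [0.0, -1.1, -5.3]
opening: 0.449
```

```bash
python3 -c "
from h import *
rep(); mz()
"
```

```text
t 22.82 tcp [962.7 292.5 399. ] grasp [955.6 290.6 416.2] z [ 0.378  0.1   -0.92 ] x [0.884 0.255 0.391] lean 23.0 az 14.8 q [ 0.21   1.03   0.09   0.019  1.62  -0.064] F [ 0.  -1.1 -5.3] open 0.449
mill frame: z [ 0.391 -0.006 -0.92 ] y [ 0.002 -1.     0.008] grasp [431.  194.6 416.2]
```

{"name": "step_arm", "arguments": {"moves": [{"slide": [0.041,0,0],"twist": 0},{"slide": [0.041,0,0],"twist": 0},{"slide": [0.041,0.0,0],"twist": 0},{"slide": [0.041,0.0,0],"twist": 0},{"slide": [0.041,0.0,0],"twist": 0}]}}

```text
t: 23.23
eef_pos: [1003.7, 301.9, 423.0]
eef_rot: [-2.933, -0.414, -0.817]
contact_force: [0.2, -0.2, -5.3]
opening: 0.451
```

{"name": "step_arm", "arguments": {"moves": [{"slide": [0.041,0,0],"twist": 0},{"slide": [0.041,0,0],"twist": 0},{"slide": [0.041,0.0,0],"twist": 0},{"slide": [0.041,0.0,0],"twist": 0},{"slide": [0.041,0.0,0],"twist": 0}]}}

```text
t: 23.65
eef_pos: [1032.3, 308.3, 472.9]
eef_rot: [-2.85, -0.404, -1.016]
contact_force: [0.1, -0.5, -5.4]
opening: 0.449
```

```bash
python3 -c "
from h import *
rep(); mz()
"
```

```text
t 23.65 tcp [1032.3  308.3  472.9] grasp [1020.9  305.1  487.4] z [ 0.609  0.171 -0.775] x [0.744 0.217 0.632] lean 39.2 az 15.7 q [ 0.203  1.003  0.089  0.046  1.367 -0.072] F [ 0.1 -0.5 -5.4] open 0.449
mill frame: z [ 0.632 -0.001 -0.775] y [ 0.005 -1.     0.005] grasp [497.8 190.9 487.4]
```

Lean is 39.2° at azimuth 15.7°, the roller is level (axis z 0.005) and parallel to the slots. Before going to the mill I check with a small fitted arm model that joint 5 stays in range there.

```bash
cat > k.py <<'E'
from h import *
D=[([1.12,.221,1.527,0,1.395,-.126],[199.2,591.9,221.7],[2.55063132,1.8324791,-0.00268704]),
([.184,.892,.355,0,1.895,-.09],[827.2,234.1,351.6],[3.112,.430,0]),
([.203,1.003,.089,.046,1.367,-.072],[1032.3,308.3,472.9],[-2.85,-.404,-1.016]),
([-.243,-.911,2.252,-.013,1.786,1.023],[236.2,18,294.7],[2.526,-1.858,.029]),
([.221,1.057,.095,-.007,1.873,-.058],[881.1,276.1,347.6],[-3.103,-.431,-.183]),
([.456,.306,1.769,-.021,1.064,1.878],[488.2,319.7,50.4],[2.386,-2.036,.028]),
([-.82,.324,1.768,.498,.911,.168],[591.3,-328.5,72.6],[-2.231,1.643,-.367]),
([-.321,-.017,2.16,.399,.676,.676],[566.2,-17.8,71.3],[-2.231,1.643,-.366]),
([-.405,-.433,1.924,.285,1.317,.878],[516.9,-34.7,365.7],[-2.194,1.682,-.359])]
def Ry(t): return R.from_euler('y',t)
def Rz(t): return R.from_euler('z',t)
def fk(q,p):
    a,h,L1,e,L2,L,d=p
    B=Rz(q[0]); S=B*Ry(q[1]); pos=np.array([0,0,h])+B.apply([a,0,0])+S.apply([e*0,0,L1])
    E=S*Ry(q[2]); pos=pos+E.apply([e,0,0]); F=E*Rz(q[3]); pos=pos+E.apply([0,d,L2])
    W=F*Ry(q[4]); pos=pos+W.apply([0,0,L]); return pos,W*Rz(q[5])
f=lambda p: np.concatenate([fk(q,p)[0]-x for q,x,_ in D])
def getp():
    return least_squares(f,[30,300,350,0,350,220,79],x_scale=100).x
def ik(pos,Rm,p,q0):
    lb=np.array([-2.98,-.91,.09,-1.24,.2,-2.68]);ub=np.array([2.98,2.08,2.57,4.39,2.65,2.68])
    def g(q):
        x,M=fk(q,p); return np.r_[(x-pos)/100,(M.inv()*Rm).as_rotvec()]
    return least_squares(g,np.clip(q0,lb+.01,ub-.01),bounds=(lb,ub))
E
python3 - <<'E'
from k import *
r=least_squares(f,[30,300,350,0,350,220,79],x_scale=100); p=r.x; print(p.round(1),r.fun.reshape(-1,3).round(1).tolist())
for q,x,rv in D[2:5]: print((fk(q,p)[1].inv()*R.from_rotvec(rv)).as_rotvec().round(3))
E
```

```text
[  0.  311.5 411.6  52.5 547.6 343.   78.5] [[0.0, -0.0, 0.2], [0.1, -0.2, -0.2], [0.1, 0.2, -0.1], [0.1, -0.1, -0.2], [-0.2, -0.0, 0.3], [-0.1, 0.2, 0.1], [-0.1, -0.2, -0.2], [0.0, 0.2, -0.0], [-0.1, 0.1, 0.0]]
[-0.    -0.     3.142]
[0.000e+00 1.000e-03 3.141e+00]
[ 0.000e+00 -1.000e-03 -3.141e+00]
```

Run:
```python
from k import *
p=getp(); c,s=np.cos(.275),np.sin(.275); A=np.array([[c,-s,0],[s,c,0],[0,0,1]]); M0=np.array([593.7,-13.7,0])
for lean in (39,41,43,45):
    t=np.radians(lean)
    Rt=np.column_stack([[np.cos(t),0,np.sin(t)],[0,-1,0],[np.sin(t),0,-np.cos(t)]])
    Rm=R.from_matrix(A@Rt)*R.from_euler('z',np.pi)
    for back,z in ((0,95),(0,135),(60,170),(120,250)):
        G=M0+A@np.array([-back,0,z]); T=G+18.7*(A@Rt)[:,2]
        sol=ik(T,Rm,p,[-.2,0,2,.2,.6,-.4]); print(lean,back,z,sol.x.round(2),"cost %.1e"%sol.cost, "wrist", (A.T@(T-343*(A@Rt)[:,2]-M0)).round(0))
```

```text
39 0 95 [-0.37 -0.01  2.24  0.89  0.51 -1.35] cost 2.7e-28 wrist [-204.    0.  347.]
39 0 135 [-0.37 -0.1   2.23  0.76  0.58 -1.2 ] cost 2.7e-30 wrist [-204.    0.  387.]
39 60 170 [-0.47 -0.33  2.34  0.7   0.73 -1.18] cost 6.8e-26 wrist [-264.    0.  422.]
39 120 250 [-0.61 -0.63  2.37  0.61  1.02 -1.11] cost 2.8e-20 wrist [-324.    0.  502.]
41 0 95 [-0.38 -0.02  2.26  0.99  0.5  -1.45] cost 5.0e-24 wrist [-213.    0.  340.]
41 0 135 [-0.38 -0.11  2.25  0.85  0.56 -1.29] cost 1.3e-29 wrist [-213.    0.  380.]
41 60 170 [-0.49 -0.34  2.36  0.76  0.72 -1.25] cost 2.0e-22 wrist [-273.   -0.  415.]
41 120 250 [-0.64 -0.65  2.39  0.65  1.02 -1.15] cost 2.1e-30 wrist [-333.    0.  495.]
43 0 95 [-0.4  -0.02  2.28  1.09  0.5  -1.56] cost 1.1e-20 wrist [-221.    0.  332.]
43 0 135 [-0.4  -0.11  2.27  0.94  0.55 -1.39] cost 6.3e-26 wrist [-221.    0.  372.]
43 60 170 [-0.51 -0.35  2.38  0.83  0.71 -1.32] cost 1.7e-19 wrist [-281.    0.  407.]
43 120 250 [-0.66 -0.67  2.42  0.7   1.02 -1.2 ] cost 5.2e-26 wrist [-341.   -0.  487.]
45 0 95 [-0.41 -0.02  2.3   1.2   0.5  -1.68] cost 8.3e-30 wrist [-229.   -0.  324.]
45 0 135 [-0.41 -0.11  2.29  1.03  0.55 -1.48] cost 3.9e-22 wrist [-229.   -0.  364.]
45 60 170 [-0.53 -0.36  2.4   0.9   0.7  -1.4 ] cost 7.8e-30 wrist [-289.   -0.  399.]
45 120 250 [-0.68 -0.69  2.44  0.75  1.02 -1.25] cost 1.9e-21 wrist [-349.    0.  479.]
```

The model fits to 0.2 mm, and the mill poses are within joint range. The 190 mm body would meet the hopper lip during the drop into the slots at 42°. A lean of about 50–53° with a diagonal approach clears it, so I'll lean further.

{"name": "step_arm", "arguments": {"moves": [{"slide": [0.041,0,0.003],"twist": 0},{"slide": [0.041,0,0.003],"twist": 0},{"slide": [0.041,0.0,0.003],"twist": 0},{"slide": [0.041,0.0,0.003],"twist": 0},{"slide": [0.041,0.0,0.003],"twist": 0}]}}

```text
t: 24.07
eef_pos: [1054.1, 313.2, 528.0]
eef_rot: [-2.758, -0.392, -1.201]
contact_force: [1.0, 0.2, -4.8]
opening: 0.453
```

{"name": "step_arm", "arguments": {"moves": [{"slide": [0.041,0,0.004],"twist": 0},{"slide": [0.041,0,0.004],"twist": 0},{"slide": [0.041,0.0,0.004],"twist": 0}]}}

```text
t: 24.32
eef_pos: [1061.5, 314.8, 568.0]
eef_rot: [-2.698, -0.384, -1.307]
contact_force: [0.4, 0.2, -6.0]
opening: 0.447
```

```bash
python3 -c "
from h import *
rep(); mz()
"
python3 - <<'E'
from k import *
p=getp(); o=state(); Rm=R.from_rotvec(o["eef_rot"]); z=Rm.as_matrix()[:,2]
c,s=np.cos(.275),np.sin(.275); A=np.array([[c,-s,0],[s,c,0],[0,0,1]]); M0=np.array([593.7,-13.7,0])
Rf=Rm*R.from_euler('z',np.pi); q=o["joint_pos"]
for x,zz in ((300,420),(100,420),(-60,420),(-120,400),(-110,250),(-60,170),(-20,132),(0,112),(0,95)):
    best=None
    for q0 in (q,[-.4,0,2.2,1,.5,-1.5]):
        sol=ik(M0+A@np.array([x,0,zz])+18.7*z,Rf,p,q0)
        if best is None or sol.cost<best.cost-1e-9: best=sol
    q=best.x; print(x,zz,q.round(2),"%.0e"%best.cost)
E
```

```text
t 24.32 tcp [1061.5  314.8  568. ] grasp [1047.4  310.8  579.6] z [ 0.754  0.215 -0.62 ] x [0.595 0.175 0.784] lean 51.7 az 15.9 q [ 0.198  0.953  0.089  0.068  1.2   -0.079] F [ 0.4  0.2 -6. ] open 0.447
mill frame: z [ 0.784  0.003 -0.62 ] y [ 0.006 -1.     0.003] grasp [524.8 189.1 579.6]
300 420 [-0.13  0.22  1.42  0.5   0.7  -0.66] 2e-30
100 420 [-0.3  -0.25  1.89  0.64  0.8  -0.87] 2e-30
-60 420 [-0.59 -0.66  2.16  0.74  1.09 -1.04] 1e-28
-120 400 [-0.77 -0.82  2.28  0.8   1.24 -1.14] 1e-24
-110 250 [-0.73 -0.7   2.5   0.92  0.99 -1.4 ] 2e-18
-60 170 [-0.59 -0.36  2.47  1.14  0.72 -1.66] 9e-30
-20 132 [-0.5  -0.15  2.4   1.34  0.6  -1.84] 4e-20
0 112 [-0.46 -0.04  2.36  1.45  0.56 -1.95] 2e-30
0 95 [-0.46  0.01  2.36  1.53  0.55 -2.04] 6e-21
```

Run:
```python
from h import *
o={"eef_rot":np.zeros(3),"eef_pos":np.zeros(3)}
# identity tool frame: intersect with tool z = const
print("axle end top edge", wray(280,47,-18.7,o), "lower edge?", "drum edge top", wray(280,137,-18.7-20,o))
print("drum sides",wray(232,145,-18.7,o),wray(328,145,-18.7,o))
c,s=np.cos(.275),np.sin(.275); A=np.array([[c,-s,0],[s,c,0],[0,0,1]]); M0=np.array([593.7,-13.7,0])
st=state(); z=R.from_rotvec(st["eef_rot"]).as_matrix()[:,2]
for g in ((60,0,460),(-60,0,300),(-60,0,172)): print(g,(M0+A@np.array(g)+18.7*z).round(1))
plan(M0+A@np.array((60,0,460))+18.7*z,0,15)
```

```text
axle end top edge [ -0.15110548 -95.3811981  -18.7       ] lower edge? drum edge top [ -0.16885057 -62.50835013 -38.7       ]
drum sides [-19.94048697 -58.31456289 -18.7       ] [ 19.58346278 -58.28642599 -18.7       ]
(60, 0, 460) [665.5   6.6 448.4]
(-60, 0, 300) [550.1 -26.  288.4]
(-60, 0, 172) [550.1 -26.  160.4]
0 [-0.0256, 0.0124, -0.0194] 0.0
1 [-0.0256, 0.0124, -0.0194] 0.0
2 [-0.0256, 0.0124, -0.0194] 0.0
3 [-0.0256, 0.0124, -0.0194] 0.0
4 [-0.0256, 0.0124, -0.0194] 0.0
5 [-0.0256, 0.0124, -0.0194] 0.0
6 [-0.0256, 0.0124, -0.0194] 0.0
7 [-0.0256, 0.0124, -0.0194] 0.0
8 [-0.0256, 0.0124, -0.0194] 0.0
9 [-0.0256, 0.0124, -0.0194] 0.0
10 [-0.0256, 0.0124, -0.0194] 0.0
11 [-0.0256, 0.0124, -0.0194] 0.0
12 [-0.0256, 0.0124, -0.0194] 0.0
13 [-0.0256, 0.0124, -0.0194] 0.0
14 [-0.0256, 0.0124, -0.0194] 0.0
```

The roller is centred in the grip to about 0.5 mm. I'll carry it over the hopper.

{"name": "step_arm", "arguments": {"moves": [{"slide": [-0.0255,0.0125,-0.0195],"twist": 0},{"slide": [-0.0255,0.0125,-0.0195],"twist": 0},{"slide": [-0.0255,0.0125,-0.0195],"twist": 0},{"slide": [-0.0255,0.0125,-0.0195],"twist": 0},{"slide": [-0.0255,0.0125,-0.0195],"twist": 0}]}}

```text
t: 24.73
eef_pos: [959.7, 232.7, 539.9]
eef_rot: [-2.698, -0.387, -1.306]
contact_force: [0.9, -0.9, -4.8]
opening: 0.448
```

{"name": "step_arm", "arguments": {"moves": [{"slide": [-0.0255,0.0125,-0.0195],"twist": 0},{"slide": [-0.0255,0.0125,-0.0195],"twist": 0},{"slide": [-0.0255,0.0125,-0.0195],"twist": 0},{"slide": [-0.0255,0.0125,-0.0195],"twist": 0},{"slide": [-0.0255,0.0125,-0.0195],"twist": 0}]}}

```text
t: 25.15
eef_pos: [827.6, 128.7, 501.8]
eef_rot: [-2.699, -0.387, -1.308]
contact_force: [-0.3, 0.1, -4.9]
opening: 0.449
```

Run:
```python
from h import *
rep(); mz()
c,s=np.cos(.275),np.sin(.275); A=np.array([[c,-s,0],[s,c,0],[0,0,1]]); M0=np.array([593.7,-13.7,0])
st=state(); z=R.from_rotvec(st["eef_rot"]).as_matrix()[:,2]
plan(M0+A@np.array((20,0,440))+18.7*z,0,8)
```

```text
t 25.15 tcp [827.6 128.7 501.8] grasp [813.5 124.7 513.4] z [ 0.754  0.215 -0.62 ] x [0.595 0.177 0.784] lean 51.7 az 15.9 q [-0.042  0.04   1.45   0.349  0.806 -0.456] F [-0.3  0.1 -4.9] open 0.449
mill frame: z [ 0.784  0.002 -0.62 ] y [ 0.007 -1.     0.005] grasp [249.2  73.5 513.4]
0 [-0.025, 0.0089, -0.0168] 0.0
1 [-0.025, 0.0089, -0.0168] 0.0
2 [-0.025, 0.0089, -0.0168] 0.0
3 [-0.025, 0.0089, -0.0168] 0.0
4 [-0.025, 0.0089, -0.0168] 0.0
5 [-0.025, 0.0089, -0.0168] 0.0
6 [-0.025, 0.0089, -0.0168] 0.0
7 [-0.025, 0.0089, -0.0168] 0.0
```

{"name": "step_arm", "arguments": {"moves": [{"slide": [-0.025,0.009,-0.017],"twist": 0},{"slide": [-0.025,0.009,-0.017],"twist": 0},{"slide": [-0.025,0.009,-0.017],"twist": 0},{"slide": [-0.025,0.009,-0.017],"twist": 0},{"slide": [-0.025,0.009,-0.017],"twist": 0}]}}

```text
t: 25.57
eef_pos: [702.0, 45.2, 457.2]
eef_rot: [-2.699, -0.388, -1.309]
contact_force: [-0.6, -0.2, -5.3]
opening: 0.453
```

{"name": "step_arm", "arguments": {"moves": [{"slide": [-0.025,0.009,-0.017],"twist": 0},{"slide": [-0.025,0.009,-0.017],"twist": 0},{"slide": [-0.025,0.009,-0.017],"twist": 0}]}}

```text
t: 25.82
eef_pos: [626.5, -4.9, 430.2]
eef_rot: [-2.7, -0.388, -1.309]
contact_force: [-0.5, -1.4, -5.0]
opening: 0.45
```

Run:
```python
from h import *
rep(); mz()
c,s=np.cos(.275),np.sin(.275); A=np.array([[c,-s,0],[s,c,0],[0,0,1]]); M0=np.array([593.7,-13.7,0])
st=state(); z=R.from_rotvec(st["eef_rot"]).as_matrix()[:,2]
plan(M0+A@np.array((-65,0,330))+18.7*z,0,5)
```

```text
t 25.82 tcp [626.5  -4.9 430.2] grasp [612.4  -8.9 441.8] z [ 0.755  0.214 -0.62 ] x [0.594 0.178 0.784] lean 51.7 az 15.8 q [-0.42  -0.456  2.     0.669  0.945 -0.921] F [-0.5 -1.4 -5. ] open 0.45
mill frame: z [ 0.784  0.001 -0.62 ] y [ 0.007 -1.     0.008] grasp [ 19.3  -0.5 441.8]
0 [-0.028, -0.0004, 0.0007] 0.0
1 [-0.028, -0.0004, 0.0007] 0.0
2 [-0.028, -0.0004, 0.0007] 0.0
3 [-0.028, -0.0004, 0.0007] 0.0
4 [-0.028, -0.0004, 0.0007] 0.0
```

{"name": "step_arm", "arguments": {"moves": [{"slide": [-0.028,-0.0005,0.0005],"twist": 0},{"slide": [-0.028,-0.0005,0.0005],"twist": 0},{"slide": [-0.028,-0.0005,0.0005],"twist": 0},{"slide": [-0.028,-0.0005,0.0005],"twist": 0},{"slide": [-0.028,-0.0005,0.0005],"twist": 0}]}}

```text
t: 26.23
eef_pos: [544.8, -26.8, 318.4]
eef_rot: [-2.702, -0.388, -1.309]
contact_force: [-0.1, -0.4, -4.6]
opening: 0.448
```

Run:
```python
from h import *
rep(); mz()
c,s=np.cos(.275),np.sin(.275); A=np.array([[c,-s,0],[s,c,0],[0,0,1]]); M0=np.array([593.7,-13.7,0])
st=state(); z=R.from_rotvec(st["eef_rot"]).as_matrix()[:,2]
plan(M0+A@np.array((-60,0,180))+18.7*z,0,6)
```

```text
t 26.23 tcp [544.8 -26.8 318.4] grasp [530.7 -30.8 330. ] z [ 0.755  0.212 -0.621] x [0.594 0.179 0.784] lean 51.6 az 15.7 q [-0.597 -0.642  2.318  0.816  0.968 -1.19 ] F [-0.1 -0.4 -4.6] open 0.448
mill frame: z [ 0.784 -0.001 -0.621] y [ 0.006 -1.     0.009] grasp [-65.3   0.6 330. ]
0 [-0.0191, -0.0001, 0.0162] 0.0
1 [-0.0191, -0.0001, 0.0162] 0.0
2 [-0.0191, -0.0001, 0.0162] 0.0
3 [-0.0191, -0.0001, 0.0162] 0.0
4 [-0.0191, -0.0001, 0.0162] 0.0
5 [-0.0191, -0.0001, 0.0162] 0.0
```

{"name": "step_arm", "arguments": {"moves": [{"slide": [-0.019,0,0.016],"twist": 0},{"slide": [-0.019,0,0.016],"twist": 0},{"slide": [-0.019,0,0.016],"twist": 0},{"slide": [-0.019,0,0.016],"twist": 0},{"slide": [-0.019,0,0.016],"twist": 0}]}}

```text
t: 26.65
eef_pos: [549.4, -26.9, 194.4]
eef_rot: [-2.703, -0.388, -1.31]
contact_force: [0.9, -0.2, -5.9]
opening: 0.451
```

{"name": "step_arm", "arguments": {"moves": [{"slide": [-0.015,0,0.014],"twist": 0},{"slide": [0,0,0],"twist": 0},{"slide": [0,0,0],"twist": 0}]}}

```text
t: 26.9
eef_pos: [550.2, -25.3, 173.1]
eef_rot: [-2.701, -0.385, -1.303]
contact_force: [0.5, -0.3, -4.6]
opening: 0.451
```

Run:
```python
from h import *
from bench import manip
rep(); mz()
for n in ('wrist','scene','top'):
    d=manip.read_camera(n); cv2.imwrite('pics/%s11.png'%n,d['frame'][:,:,::-1])
a=cv2.imread('pics/scene11.png')[170:340,200:390]; w=cv2.imread('pics/top11.png')[60:230,240:400]
cv2.imwrite('pics/m11.png',np.hstack([cv2.resize(a,(400,400)),cv2.resize(w,(400,400))]))
```

```text
t 26.9 tcp [550.2 -25.3 173.1] grasp [536.2 -29.3 184.8] z [ 0.752  0.215 -0.623] x [0.598 0.176 0.782] lean 51.5 az 15.9 q [-0.583 -0.4    2.46   1.089  0.734 -1.59 ] F [ 0.5 -0.3 -4.6] open 0.451
mill frame: z [ 0.782  0.002 -0.623] y [ 0.006 -1.     0.004] grasp [-59.6   0.6 184.8]
```

View pics/m11.png

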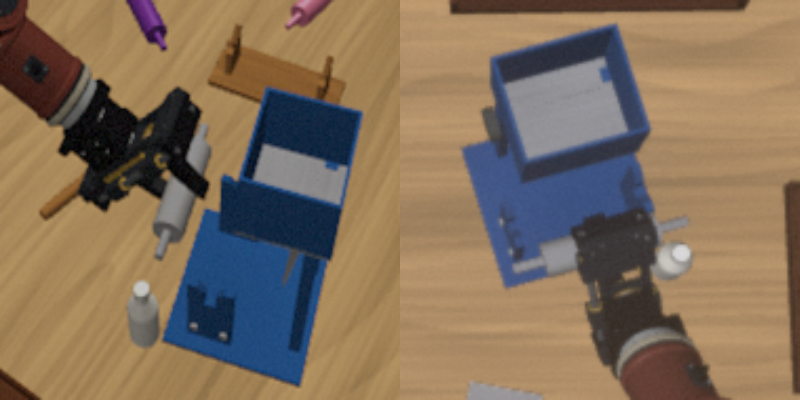

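View pics/wrist11.png

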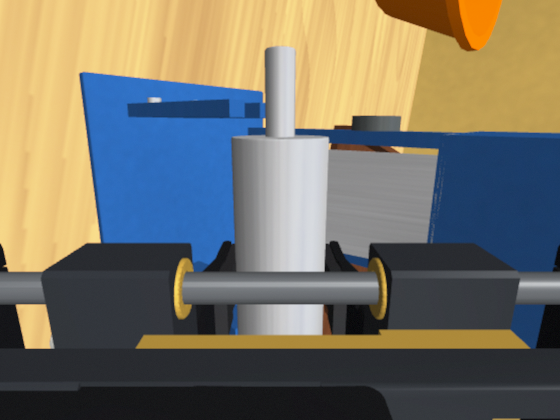

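Run:
```python
from h import *
c,s=np.cos(.275),np.sin(.275); A=np.array([[c,-s,0],[s,c,0],[0,0,1]]); M0=np.array([593.7,-13.7,0])
def outl(y):
    pts=[(-30,122),(-17.5,122),(-7.5,112),(-7.5,89),(7.5,89),(7.5,112),(17.5,122),(30,122)]
    return [M0+A@np.array([x,y,z]) for x,z in pts]
for n,f,(x0,y0,x1,y1),sc in (("top","pics/top0.png",(265,125,350,185),8),("scene","pics/scene0.png",(270,240,350,340),6)):
    im=cv2.imread(f); cr=cv2.resize(im[y0:y1,x0:x1],None,fx=sc,fy=sc,interpolation=cv2.INTER_CUBIC)
    cr=cv2.convertScaleAbs(cr,alpha=1.5,beta=20)
    for y in (70,80,-70,-80):
        P=proj(n,np.array(outl(y))); P=((P+.5-[x0,y0])*sc).astype(int)
        cv2.polylines(cr,[P.reshape(-1,1,2)],False,(0,255,255) if abs(y)==70 else (0,255,0),1)
    cv2.imwrite(f"pics/ov_{n}.png",cr)
```

```text
(no output)
```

View pics/ov_top.png

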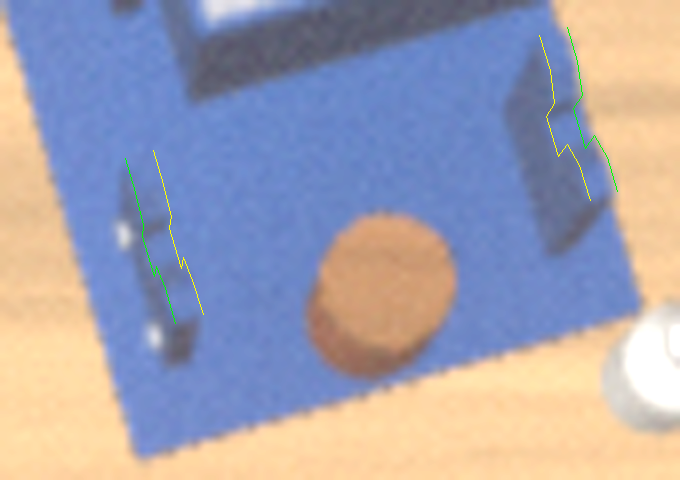

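View pics/ov_scene.png

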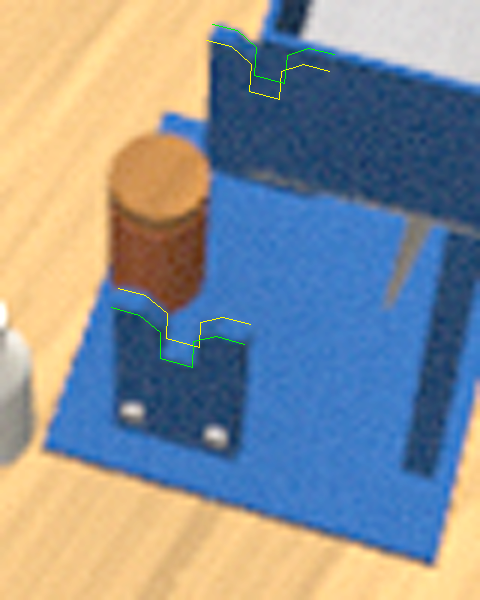

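The overlay of the fitted mill matches the cheeks and slots within a few pixels of the enlarged crop, about 2 mm. I'll bring the roller diagonally down in front of the slot mouths, slowly.

{"name": "step_arm", "arguments": {"moves": [{"slide": [-0.0025,0,0.012],"twist": 0},{"slide": [-0.0025,0.0005,0.014],"twist": 0},{"slide": [-0.0025,0,0.014],"twist": 0},{"slide": [-0.0025,0,0.012],"twist": 0},{"slide": [-0.0025,0,0.006],"twist": 0}]}}

```text
t: 27.47
eef_pos: [588.6, -15.8, 129.1]
eef_rot: [-2.7, -0.388, -1.308]
contact_force: [0.1, -0.2, -5.4]
opening: 0.452
```

{"name": "step_arm", "arguments": {"moves": [{"slide": [0,0,0],"twist": 0},{"slide": [0,0,0],"twist": 0},{"slide": [0,0,0],"twist": 0}]}}

```text
t: 27.72
eef_pos: [587.5, -15.7, 129.1]
eef_rot: [-2.699, -0.387, -1.307]
contact_force: [0.0, 0.5, -5.1]
opening: 0.45
```

Run:
```python
from h import *
from bench import manip
rep(); mz()
for n in ('wrist','scene','top'):
    d=manip.read_camera(n); cv2.imwrite('pics/%s12.png'%n,d['frame'][:,:,::-1])
a=cv2.imread('pics/scene12.png')[200:340,250:390]; w=cv2.imread('pics/top12.png')[90:190,260:360]
cv2.imwrite('pics/m12.png',np.hstack([cv2.resize(a,(400,400)),cv2.resize(w,(400,400))]))
mz()
```

```text
t 27.72 tcp [587.5 -15.7 129.1] grasp [573.4 -19.7 140.7] z [ 0.754  0.215 -0.621] x [0.595 0.177 0.784] lean 51.6 az 15.9 q [-0.498 -0.173  2.398  1.3    0.606 -1.799] F [ 0.   0.5 -5.1] open 0.45
mill frame: z [ 0.784  0.002 -0.621] y [ 0.007 -1.     0.006] grasp [-21.1  -0.3 140.7]
mill frame: z [ 0.784  0.002 -0.621] y [ 0.007 -1.     0.005] grasp [-2.140e+01 -1.000e-01  1.402e+02]
```

View pics/m12.png

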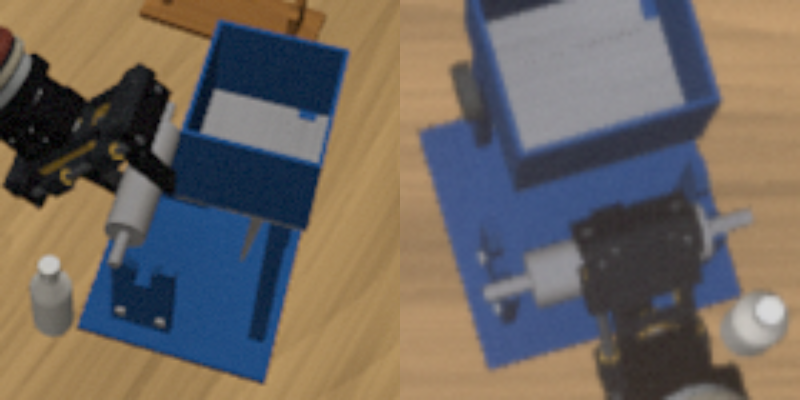

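View pics/wrist12.png

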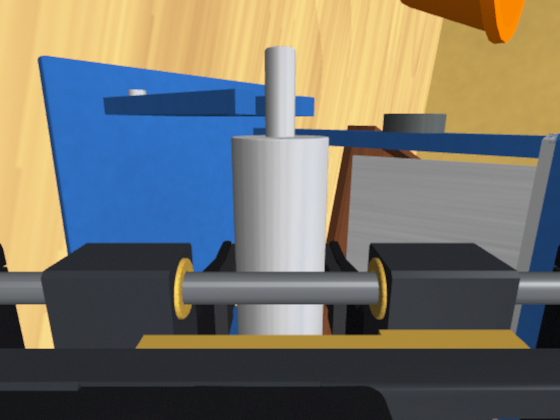

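{"name": "step_arm", "arguments": {"moves": [{"slide": [-0.001,0,0.006],"twist": 0},{"slide": [-0.001,0,0.006],"twist": 0},{"slide": [-0.001,0,0.006],"twist": 0},{"slide": [-0.001,0,0.005],"twist": 0},{"slide": [0,0,0],"twist": 0}]}}

```text
t: 28.28
eef_pos: [602.0, -10.6, 108.9]
eef_rot: [-2.699, -0.385, -1.302]
contact_force: [0.7, 0.5, -5.2]
opening: 0.451
```

{"name": "step_arm", "arguments": {"moves": [{"slide": [0,0,0],"twist": 0},{"slide": [0,0,0],"twist": 0}]}}

```text
t: 28.45
eef_pos: [601.6, -10.6, 109.6]
eef_rot: [-2.699, -0.387, -1.302]
contact_force: [-0.2, -0.3, -5.6]
opening: 0.448
```

Run:
```python
from h import *
from bench import manip
rep(); mz()
for n in ('wrist','scene','top'):
    d=manip.read_camera(n); cv2.imwrite('pics/%s13.png'%n,d['frame'][:,:,::-1])
a=cv2.imread('pics/scene13.png')[220:330,260:370]; w=cv2.imread('pics/wrist13.png')[20:300,60:420]
cv2.imwrite('pics/m13.png',np.hstack([cv2.resize(a,(400,400)),cv2.resize(w,(400,400))]))
```

```text
t 28.45 tcp [601.6 -10.6 109.6] grasp [587.5 -14.7 121.2] z [ 0.752  0.216 -0.623] x [0.597 0.176 0.782] lean 51.5 az 16.1 q [-0.465 -0.083  2.368  1.395  0.569 -1.89 ] F [-0.2 -0.3 -5.6] open 0.448
mill frame: z [ 0.782  0.004 -0.623] y [ 0.008 -1.     0.003] grasp [ -6.2   0.7 121.2]
```

View pics/m13.png

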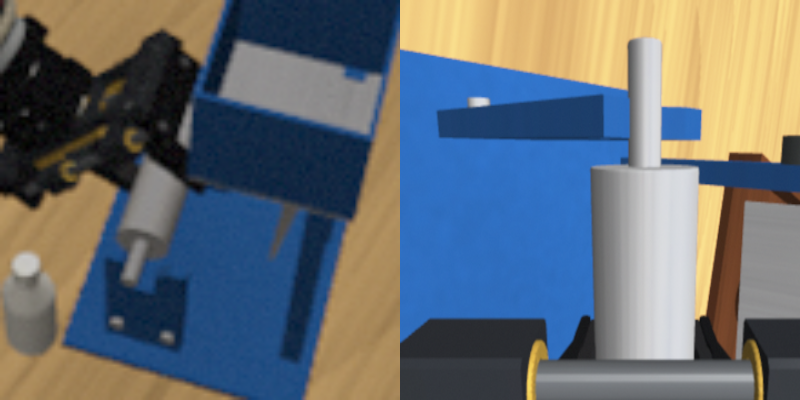

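{"name": "step_arm", "arguments": {"moves": [{"slide": [-0.001,0.0005,0.0035],"twist": 0},{"slide": [-0.001,0,0.0035],"twist": 0},{"slide": [-0.0013,0,0.0035],"twist": 0},{"slide": [0,0,0],"twist": 0},{"slide": [0,0,0],"twist": 0}]}}

```text
t: 29.02
eef_pos: [607.7, -9.6, 100.3]
eef_rot: [-2.7, -0.386, -1.302]
contact_force: [2.9, 0.7, -6.8]
opening: 0.446
```

Run:
```python
from h import *
from bench import manip
rep(); mz()
for n in ('wrist','scene'):
    d=manip.read_camera(n); cv2.imwrite('pics/%s14.png'%n,d['frame'][:,:,::-1])
a=cv2.imread('pics/scene14.png')[250:330,270:350]; w=cv2.imread('pics/wrist14.png')[20:300,60:420]
cv2.imwrite('pics/m14.png',np.hstack([cv2.resize(a,(400,400),interpolation=cv2.INTER_CUBIC),cv2.resize(w,(400,400))]))
```

```text
t 29.02 tcp [607.7  -9.6 100.3] grasp [593.6 -13.6 111.9] z [ 0.752  0.216 -0.623] x [0.597 0.176 0.782] lean 51.5 az 16.0 q [-0.455 -0.042  2.354  1.444  0.557 -1.938] F [ 2.9  0.7 -6.8] open 0.446
mill frame: z [ 0.782  0.004 -0.623] y [ 0.007 -1.     0.003] grasp [-1.000e-01  1.000e-01  1.119e+02]
```

View pics/m14.png

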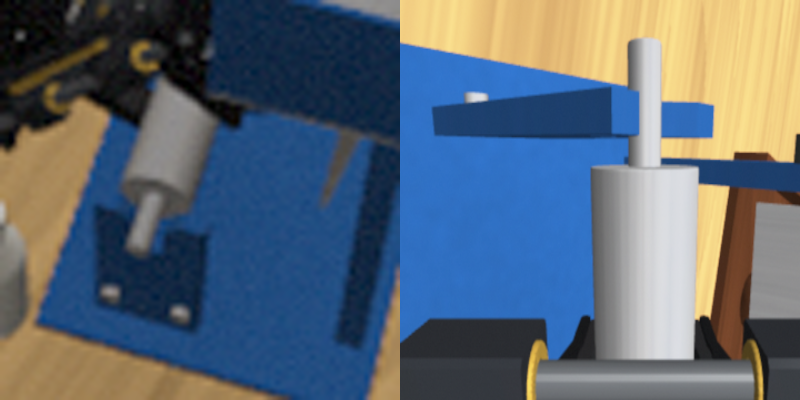

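Light contact (+2.9 N in x) means the axle touches the front slot wall. I'll shift about 1 mm back and go on down.

{"name": "step_arm", "arguments": {"moves": [{"slide": [0.0005,0,0.001],"twist": 0},{"slide": [-0.002,0,0.0016],"twist": 0},{"slide": [-0.002,0,0.0016],"twist": 0},{"slide": [-0.002,0,0.0016],"twist": 0},{"slide": [0,0,0],"twist": 0}]}}

```text
t: 29.53
eef_pos: [608.2, -9.2, 91.9]
eef_rot: [-2.7, -0.386, -1.302]
contact_force: [-0.5, -0.4, -5.8]
opening: 0.448
```

Run:
```python
from h import *
rep(); mz()
```

```text
t 29.53 tcp [608.2  -9.2  91.9] grasp [594.2 -13.2 103.5] z [ 0.752  0.216 -0.623] x [0.598 0.176 0.782] lean 51.4 az 16.0 q [-0.453 -0.017  2.353  1.482  0.553 -1.981] F [-0.5 -0.4 -5.8] open 0.448
mill frame: z [ 0.782  0.004 -0.623] y [ 0.007 -1.     0.003] grasp [  0.6   0.3 103.5]
```

{"name": "step_arm", "arguments": {"moves": [{"slide": [-0.0018,0,0.0014],"twist": 0},{"slide": [-0.0018,0,0.0014],"twist": 0},{"slide": [-0.0018,0,0.0014],"twist": 0},{"slide": [0,0,0],"twist": 0},{"slide": [0,0,0],"twist": 0}]}}

```text
t: 29.95
eef_pos: [608.6, -9.3, 85.7]
eef_rot: [-2.7, -0.386, -1.303]
contact_force: [0.1, 0.9, -5.3]
opening: 0.45
```

Run:
```python
from h import *
rep(); mz()
```

```text
t 29.95 tcp [608.6  -9.3  85.7] grasp [594.6 -13.4  97.4] z [ 0.752  0.216 -0.623] x [0.597 0.176 0.783] lean 51.5 az 16.0 q [-4.530e-01  2.000e-03  2.352e+00  1.512e+00  5.520e-01 -2.017e+00] F [ 0.1  0.9 -5.3] open 0.45
mill frame: z [ 0.783  0.004 -0.623] y [ 0.007 -1.     0.003] grasp [ 0.9  0.1 97.4]
```

{"name": "step_arm", "arguments": {"moves": [{"slide": [-0.0012,0,0.001],"twist": 0},{"slide": [-0.0008,0,0.0006],"twist": 0},{"slide": [0,0,0],"twist": 0},{"slide": [0,0,0],"twist": 0}]}}

```text
t: 30.28
eef_pos: [608.8, -9.4, 83.5]
eef_rot: [-2.699, -0.386, -1.303]
contact_force: [-0.3, -0.4, -5.2]
opening: 0.45
```

Run:
```python
from h import *
rep(); mz()
```

```text
t 30.28 tcp [608.8  -9.4  83.5] grasp [594.7 -13.5  95.1] z [ 0.752  0.216 -0.622] x [0.597 0.176 0.783] lean 51.5 az 16.0 q [-0.453  0.009  2.352  1.524  0.552 -2.031] F [-0.3 -0.4 -5.2] open 0.45
mill frame: z [ 0.783  0.004 -0.622] y [ 0.008 -1.     0.004] grasp [ 1.  -0.  95.1]
```

Still carrying the full weight (-5.2 N), so about 1 mm more.

{"name": "step_arm", "arguments": {"moves": [{"slide": [-0.0008,0,0.0006],"twist": 0},{"slide": [-0.0004,0,0.0003],"twist": 0},{"slide": [0,0,0],"twist": 0},{"slide": [0,0,0],"twist": 0}]}}

```text
t: 30.62
eef_pos: [609.3, -9.4, 82.7]
eef_rot: [-2.698, -0.387, -1.305]
contact_force: [0.6, 1.2, -0.8]
opening: 0.452
```

Run:
```python
from h import *
rep(); mz()
```

```text
t 30.62 tcp [609.3  -9.4  82.7] grasp [595.2 -13.4  94.3] z [ 0.753  0.216 -0.621] x [0.596 0.176 0.784] lean 51.6 az 16.0 q [-0.453  0.013  2.351  1.531  0.552 -2.039] F [ 0.6  1.2 -0.8] open 0.452
mill frame: z [ 0.784  0.004 -0.621] y [ 0.008 -1.     0.004] grasp [ 1.5 -0.1 94.3]
```

The load has gone to -0.8 N and the axis is at about 95 mm, so the axle rests at the slot bottoms. I'll open.

{"name": "step_arm", "arguments": {"moves": [{"slide": [0,0,0],"twist": 0},{"slide": [0,0,0],"twist": 0},{"slide": [0,0,0],"twist": 0},{"slide": [0,0,0],"twist": 0},{"slide": [0,0,0],"twist": 0}], "jaw": -1}}

```text
t: 31.03
eef_pos: [609.0, -9.6, 82.3]
eef_rot: [-2.699, -0.387, -1.304]
contact_force: [0.3, 1.0, -0.8]
opening: 0.739
```

{"name": "step_arm", "arguments": {"moves": [{"slide": [0,0,0],"twist": 0},{"slide": [0,0,0],"twist": 0},{"slide": [0,0,0],"twist": 0}]}}

```text
t: 31.28
eef_pos: [608.7, -9.5, 82.0]
eef_rot: [-2.7, -0.386, -1.303]
contact_force: [0.3, 0.6, 0.4]
opening: 0.954
```

Run:
```python
from h import *
from bench import manip
rep(); mz()
for n in ('wrist','scene'):
    d=manip.read_camera(n); cv2.imwrite('pics/%s15.png'%n,d['frame'][:,:,::-1])
a=cv2.imread('pics/scene15.png')[240:330,270:360]; w=cv2.imread('pics/wrist15.png')
cv2.imwrite('pics/m15.png',np.hstack([cv2.resize(a,(400,400),interpolation=cv2.INTER_CUBIC),cv2.resize(w,(400,400))]))
```

```text
t 31.28 tcp [608.7  -9.5  82. ] grasp [594.7 -13.5  93.6] z [ 0.752  0.216 -0.622] x [0.597 0.176 0.783] lean 51.5 az 16.0 q [-0.453  0.014  2.352  1.531  0.551 -2.039] F [0.3 0.6 0.4] open 0.954
mill frame: z [ 0.783  0.003 -0.622] y [ 0.007 -1.     0.004] grasp [ 1.  -0.1 93.6]
```

View pics/m15.png

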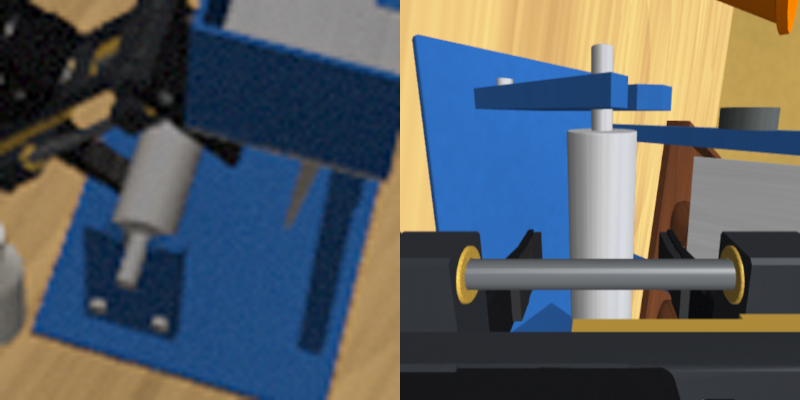

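Roller seen in both slots with the fingers clear. Checking the retreat path against the joint ranges.

Run:
```python
from k import *
p=getp(); o=state(); Rm=R.from_rotvec(o["eef_rot"]); z=Rm.as_matrix()[:,2]; Rf=Rm*R.from_euler('z',np.pi); q=o["joint_pos"]
T=o["eef_pos"]
for b,up in ((30,0),(60,0),(90,0),(110,0),(90,60),(90,100)):
    s=ik(T-b*z+[0,0,up],Rf,p,q); q=s.x; print(b,up,q.round(2),"%.0e"%s.cost)
```

```text
30 0 [-0.5  -0.09  2.4   1.42  0.59 -1.94] 4e-29
60 0 [-0.55 -0.21  2.45  1.3   0.64 -1.84] 3e-23
90 0 [-0.61 -0.33  2.5   1.19  0.72 -1.75] 3e-30
110 0 [-0.66 -0.42  2.52  1.13  0.77 -1.69] 5e-21
90 60 [-0.61 -0.49  2.46  1.02  0.8  -1.51] 9e-28
90 100 [-0.61 -0.56  2.42  0.93  0.86 -1.38] 1e-28
```

{"name": "step_arm", "arguments": {"moves": [{"slide": [0,0,0],"twist": 0},{"slide": [0,0,-0.008],"twist": 0},{"slide": [0,0,-0.015],"twist": 0},{"slide": [0,0,-0.02],"twist": 0},{"slide": [0,0,-0.025],"twist": 0}]}}

```text
t: 31.8
eef_pos: [556.7, -23.6, 123.7]
eef_rot: [-2.699, -0.386, -1.3]
contact_force: [0.2, -0.3, 0.4]
opening: 1.001
```

{"name": "step_arm", "arguments": {"moves": [{"slide": [0,0,-0.025],"twist": 0},{"slide": [0.015,0,-0.012],"twist": 0},{"slide": [0.015,0,-0.012],"twist": 0},{"slide": [0,0,0],"twist": 0},{"slide": [0,0,0],"twist": 0}]}}

```text
t: 32.22
eef_pos: [539.3, -30.0, 179.8]
eef_rot: [-2.7, -0.389, -1.308]
contact_force: [0.1, -0.2, 0.2]
opening: 1.004
```

Run:
```python
from h import *
from bench import manip
rep(); mz()
for n in ('wrist','scene','top'):
    d=manip.read_camera(n); cv2.imwrite('pics/%s16.png'%n,d['frame'][:,:,::-1])
a=cv2.imread('pics/scene16.png')[240:330,270:360]; w=cv2.imread('pics/top16.png')[115:195,265:345]
cv2.imwrite('pics/m16.png',np.hstack([cv2.resize(a,(400,400),interpolation=cv2.INTER_CUBIC),cv2.resize(w,(400,400),interpolation=cv2.INTER_CUBIC)]))
```

```text
t 32.22 tcp [539.3 -30.  179.8] grasp [525.2 -34.  191.5] z [ 0.754  0.215 -0.621] x [0.594 0.178 0.784] lean 51.6 az 15.9 q [-0.619 -0.451  2.48   1.064  0.776 -1.578] F [ 0.1 -0.2  0.2] open 1.004
mill frame: z [ 0.784  0.002 -0.621] y [ 0.008 -1.     0.007] grasp [-71.5  -0.9 191.5]
```

View pics/m16.png

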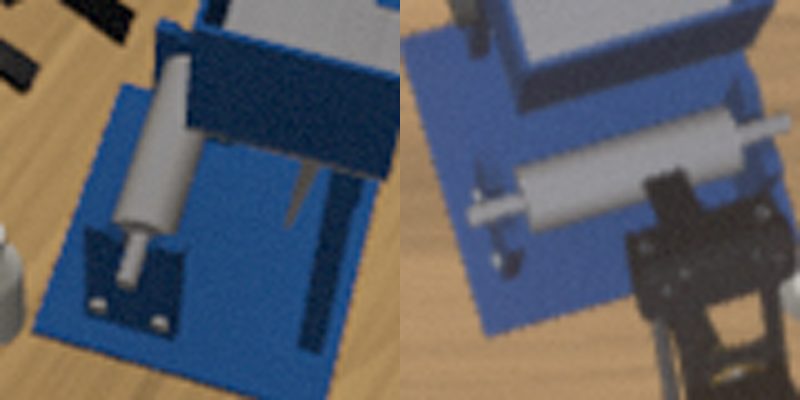

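View pics/wrist16.png

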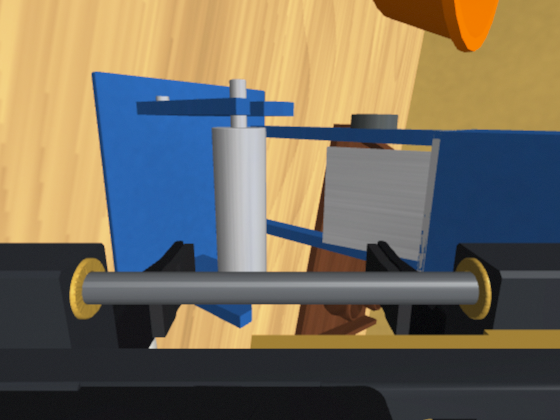

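View pics/scene16.png

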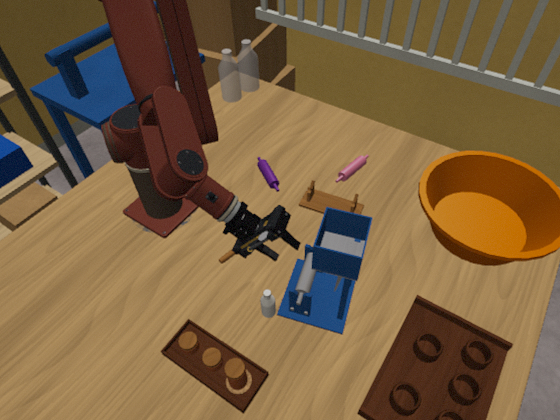

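The roller lies in both slots, its axle ends at top-crop (478,213) and (783,124). The jar is on the cork, and the other things look undisturbed. I'll check the seat numerically.

```bash
python3 - <<'E'
from h import *
c,s=np.cos(.275),np.sin(.275); A=np.array([[c,s,0],[-s,c,0],[0,0,1]]); M0=np.array([593.7,-13.7,0])
for u,v in ((474,213),(787,124)):
    P=ray("top",(u-400)/5+265-.5,v/5+115-.5,95); print((A@(P-M0)).round(1))
P=ray("scene",127/400*90+270-.3,284/400*90+240-.3,95); print((A@(P-M0)).round(1))
a,b=np.array([0,95.,95]),np.array([0,-95.,95])
for n in("top","scene"): print(n,[proj(n,M0+A.T@x)[0].round(1).tolist() for x in (a,b)])
E
python3 -c "
from h import *
d={}
import cv2
a=cv2.imread('pics/top0.png').astype(int);b=cv2.imread('pics/top16.png').astype(int)
dd=abs(a-b).sum(2)
for n,(x0,y0,x1,y1) in dict(bottle=(338,155,362,185),sq=(395,165,440,235),spat=(262,220,335,252)).items(): print(n,dd[y0:y1,x0:x1].mean().round(1), dd[y0:y1,x0:x1].max())
"
```

```text
[ 0.7 91.1 95. ]
[ -1.4 -93.4  95. ]
[  2.2 -93.9  95. ]
top [[278.0, 157.7], [342.3, 138.7]]
scene [[315.9, 247.5], [297.4, 303.7]]
bottle 56.3 275
sq 20.3 52
spat 36.2 228
```

Run:
```python
from h import *
from bench import manip
print(manip.job_done()); rep()
for n in ('scene',):
    d=manip.read_camera(n); cv2.imwrite('pics/%s17.png'%n,d['frame'][:,:,::-1])
```

```text
the job is handed in; nothing more can be done
None
the job is handed in; nothing more can be done
```

The tall jar stands on the cork round and the roller lies in the mill's two slots, both let go. I handed the job in at about 32 s of the 61 s, and no verdict was reported.

The moves could not tilt the tool directly. I gained the lean for the jar and the slots by pushing against the outer reach limit, and took it off at the inner limit to pick up the roller.

**Last checks**
- **Jar:** the top and scene cameras put its lid about 1–2 mm from the cork's centre, and it looked upright.
- **Roller:** its weight came off the gripper with the axis at about 95 mm. The pictures show both axle ends in their slots, about 0.7, -1.4 and 2.2 mm fore and aft of the seat line. That is inside the 3 mm limit, but the readings are only good to about 2 mm.
- **Gripper:** open and clear of everything, with contact force near zero.

**Not clear-cut**
- Joint 3 read 0.088 against its listed limit of 0.09 while I leaned the tool. I took this as rounding of the limit but could not confirm it.
- An image comparison over the bottle and spatula was spoiled by the arm covering part of the view. By eye the bottle had not moved, and the gripper was planned to stay above the spatula. The squat jars looked unmoved.
- I could not take a picture after handing in.

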